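# Serve the chocolate biscuit with the turner

### The arm

A 7-joint arm with a two-finger parallel gripper is mounted at the origin on a cart in front of the work surface, level with it; the furniture and walls round the work are solid. World frame = base frame: x ahead of the robot, y to its left, z up, the work surface at z = 0. Lengths are in mm, angles in rad, forces in N, time in s.
With the tool pointing down it reaches from about 400 to 875 mm from the base axis. Payload 4.4 kg.
Tool frame: the origin (TCP) lies midway between the tips of the shut fingers; the grasp point (between the pads) lies 19 mm behind it; z points along the fingers, y is the line along which they close (so a half turn about z gives the same grasp; the last joint's range is limited). The gripper opens to 85 mm and grips with 20 to 120 N. Pads are 22 mm wide; open, the fingers measure 114 mm over their backs; the gripper's body (76 mm by 85 mm) begins 54 mm behind the grasp point. The pads swing forward as they close: fully open they stand 13 mm farther back than shut.
Start: joints at [-1.308, 0.628, 0.038, 1.517, -0.027, 0.996, -0.02], TCP at [209.866, 615.202, 231.313] pointing down, gripper open.
Joint ranges: [-3.06, 3.06], [-0.37, 2.12], [-1.25, 1.32], [0.18, 2.47], [-1.1, 4.24], [0.23, 1.98], [-2.94, 2.94]. Speed limits (rad/s): [2.57, 2.57, 3.14, 3.14, 3.14, 3.14, 3.14].

### API

Orientations are given as [roll, pitch, yaw] about the fixed x, y, z axes, in that order (R = Rz(yaw) Ry(pitch) Rx(roll)).
In Python, from cell import readout, optics, order gives the robot as it stands.
- The arm moves only by the shell command python3 -m jog 'ROWS'. ROWS is a JSON object of lists of equal length, an entry for each row: "claw": the opening, from 0 (shut) to 1 (fully open); "xyz": the shift along the tool's x, y, z each as a share of 0.1 m, from -1 to 1, a list of three; "twist": the turn, a rotation vector about the tool's x, y, z each as a share of 180 degrees, from -1 to 1, a list of three. A call has 1 to 12 rows; each row shifts and turns the commanded pose from where the row before left it, along the tool's axes as they then stand; what a row does not reach is not made up. A row lasts 1/8 s, in which the tool goes at most 62.5 mm and 10.7 degrees, less where a joint would pass 70% of its speed; a pose out of reach is approached as far as the arm can. A call with a number of a shift or a turn outside -1 to 1 is refused whole. A call with a gripper value outside its range is refused whole. The fingers move at their own pace and stop on an object; the grip force is fixed at half the most. Time passes only in rows, so rows that do not move let the fingers close. It gives the time, the measured TCP pose, the force, the opening and the grip force at its end, in the units of the state.
- readout.read_state(): the state, without advancing time (a new reading comes with each control period).
- optics.get_image(name): name is "side" or "top" or "wrist"; returns a dict with "color" (400x640x3 uint8, red, green, blue), "fovy" (degrees; the focal length in pixels is half the picture's height over the tangent of half this angle, whatever the lens; pixels are square), "cx", "cy" (the principal point, pixels), "view" (4x4, takes a point from world to camera coordinates). Camera axes: x right, y up, looking along -z (the intrinsics and any distortion apply to the point x, -y, -z); pixel columns grow to the right and rows downward; lengths in mm; the calibration is good to about 2 mm. A picture is of the moment at which its call begins. There is no depth.
- order.finish_job(): hands the job in; it is judged then, once.
Trained networks look in the newest picture that a camera, given by its name, has taken for a name from the list of things; names that differ only in an ending like _2 or _b are one class to them, and where a whole thing is asked for, a point or a joint stands for the part that bears it (a point fixed in the world has none). Each returns a list of dicts, best first, with "score" (0 to 1); they miss things now and then, are a little off and sometimes report something else, mostly with a low value. They report only what shows in the picture. A call takes as long as a camera call. They do not tell look-alikes from the thing itself.
- optics.boxes_of(camera, label): "rect" ([left, top, width, height] in pixels, round what is visible of it).
The state is a dict: "clock": time; "qpos": joint angles; "qd": joint speeds; "tau": joint torques, N m; "eef_pos": TCP position; "tool_rot": TCP orientation; "force": force on the tool from outside, world axes, zero at the start; "torque": the same for the moment, N m; "width": finger opening in mm; "gripper_force": force on a finger pad.
Only numpy, scipy, OpenCV 4.12 (cv2) and the standard library are available. Lean on these libraries where they do the work, as an engineer would, in place of code of your own. Each camera call takes 0.05 s, during which the arm holds its last target. There are 200 camera calls.

### The job

Take the turner out of its storage block, slide its blade under the chocolate-topped biscuit on the cooling stand, carry the biscuit out on the blade and tip it gently, from low down, onto the plate so that it lies there right way up and within the rim. Then lay the turner down flat on the worktop, clear of the plate. Do not touch the biscuit with the fingers, and leave the plain biscuit, the plate and the other things where they are.

Things in the scene. Friction and masses are not known exactly. Their poses are not given: they have to be found in the camera images.
- choc_biscuit: Biscuit with dark brown chocolate top: rigid disc 70 mm across, 13 mm thick, 45 g, slippery (friction about 0.3). Underside bevelled (flat to 26 mm radius, then rising 5 mm to the 35 mm edge), so a blade can slip under. Origin: centre of underside, z up. Lies on the stand's sheet, left or right of the plain one.
- plain_biscuit: Plain light brown biscuit of the same shape, 11 mm thick, same origin. It lies on the same sheet, about 100 mm from the chocolate one, centre to centre.
- cooling_stand: Fixed stand: aluminium sheet under a wire grid. Origin: its centre, at worktop height; +x to its back, open front at -x, y across. Sheet top z 14 mm, x +-67, y +-125 mm, no front lip, side lips to z 22 at y +-121. Posts 8 mm thick at x +-64, y +-123. Biscuit centres at x -2..20, y about +50 and -50 mm (+-7), fully under the grid.
- stand_grid_front (a point): Middle of the wire grid's front edge, 80 mm in front of the stand's origin, 76 mm above the worktop (centre of a 6 mm bar); stand's axes. The grid runs back from here over the whole sheet, 59 mm above it, with bars too close for fingers: no gripper fits under it.
- stand_back_lip (a point): Foot of the back lip's inner face, on the sheet, 61.5 mm behind the stand's origin, z 14 mm; stand's axes. The lip rises 16 mm above the sheet along its whole width. A pushed biscuit slides back until it meets it.
- turner: Turner (spatula), loose, 120 g, centre of mass 45 mm behind the origin. Origin: centre of the blade's underside; +x to the blade's tip, z up. Steel blade flat, x +-40, y +-38 mm, 2 mm thick. Lies level on blade and on a foot (x -186..-198) under the handle's end, handle inside the storage block at the start.
- turner_neck (a point): Point on the turner's level steel neck, at x -60, z 15 mm in the turner's frame; turner's axes. Neck 10 mm wide, level from x -50 to -90, z 12..18 mm; in front of that it slopes down to the blade.
- turner_handle (a point): Point in the turner's blue handle at x -125, z 19 mm in the turner's frame; turner's axes. Handle 16 mm wide (y), x -90..-200, z 8..30 mm.
- storage_block: Low wooden block, fixed, with a tunnel for the turner's handle. Origin: middle of the mouth, at worktop height; +x points out of the mouth, as does the turner. Block x 0..-145, 46 mm wide, 45 mm high; tunnel 26 wide, 36 high, closed at the back. At the start the turner's origin is 82 to 88 mm in front of the mouth.
- plate: White plate, loose, 450 g, 170 mm across, rim 16 mm high. Origin: centre of its underside. Its flat inner floor is 5 mm above the worktop, out to about 52 mm radius; from there the rim slopes up.
- salt_shaker: Salt shaker, 44 mm across, 90 mm tall, clear with a grey top. Bystander, loose. Origin: centre of its underside.
- spice_jar: Spice jar, 41 mm across, 105 mm tall, black cap. Bystander, loose. Origin: centre of its underside.
- espresso_cup: White espresso cup, 58 mm across (82 mm with its handle), 54 mm tall. Bystander, loose. Origin: centre of its underside.
- day_mug: Blue mug, 80 mm across (119 mm with its handle), 94 mm tall. Bystander, loose. Origin: centre of its underside.
There are look-alikes about, which are no part of the job. What is shaped like the choc_biscuit but red is not meant.

How it is judged:
By the outcome, as a careful person would: the job done as asked, in the order asked, and still so for the second after the job is handed in, with the robot touching nothing.
It also fails if it takes over 69 s, if anything falls off the work surface, if the arm or the gripper's body presses on something with over 40 N, if the wrist force passes 120 N, or if a joint passes its speed limit or range.

## Working session

There is one attempt and no reset: what is moved stays moved. The work goes in short steps, Python scripts to look and compute and a shell command to move; the robot and the scene stay as the last step left them, time stands still between calls to the robot, and variables do not carry over. Pictures are saved under pics/ and viewed, at most 10 in all, crops included, and the job is handed in when it is done.

```bash
mkdir -p pics; ls; cat > h.py <<'E'
import numpy as np,cv2
from cell import readout,optics,order
def K(im):
    f=200/np.tan(np.radians(im['fovy'])/2); return f,im['cx'],im['cy']
def proj(im,p):
    f,cx,cy=K(im);V=np.array(im['view']);c=V@np.r_[p,1.];return np.array([cx+f*c[0]/-c[2],cy-f*c[1]/-c[2]])
def onz(im,uv,z):
    f,cx,cy=K(im);V=np.array(im['view']);C=np.linalg.inv(V)
    d=C[:3,:3]@np.array([(uv[0]-cx)/f,-(uv[1]-cy)/f,-1.]);o=C[:3,3];return o+d*(z-o[2])/d[2]
def save(im,n,crop=None,s=1):
    c=im['color'][:,:,::-1]
    if crop: c=c[crop[1]:crop[3],crop[0]:crop[2]]
    cv2.imwrite('pics/'+n,cv2.resize(c,None,fx=s,fy=s,interpolation=cv2.INTER_CUBIC))
E
python3 - <<'E'
from h import *
s=readout.read_state();print({k:np.round(v,3).tolist() for k,v in s.items()})
for n in('top','side'):
    im=optics.get_image(n);save(im,n+'1.png',None,1.25);print(n,[k for k in im],im['fovy'],im['cx'],im['cy'],np.round(np.linalg.inv(im['view']),3).tolist())
    for l in ['choc_biscuit','plain_biscuit','cooling_stand','turner','turner_handle','turner_neck','storage_block','plate','stand_grid_front']:
        for b in optics.boxes_of(n,l)[:3]:
            r=b['rect'];u=(r[0]+r[2]/2,r[1]+r[3]/2);print(l,np.round(r),round(b['score'],2),np.round(onz(im,u,14)[:2]))
E
```

```text
pics
{'clock': 0.0, 'qpos': [-1.308, 0.629, 0.038, 1.518, -0.027, 0.996, -0.02], 'qd': [0.001, 0.001, -0.0, 0.0, -0.001, 0.001, 0.001], 'tau': [0.0, -56.34, 1.226, -19.344, 0.011, 0.01, -0.0], 'eef_pos': [209.692, 614.594, 230.408], 'tool_rot': [-3.14, 0.0, 2.813], 'force': [-0.372, -0.306, 0.374], 'torque': [-0.032, -0.007, -0.018], 'gripper_force': 0.0, 'width': 85.29}
top ['color', 'fovy', 'cx', 'cy', 'view'] 51.03745427534158 307.9953729435735 200.04417032198663 [[-0.017, 0.998, -0.066, 475.701], [-1.0, -0.015, 0.024, 66.191], [0.023, 0.067, 0.997, 1518.359], [0.0, 0.0, 0.0, 1.0]]
choc_biscuit [398. 206.  18.  18.] 0.82 [ 517. -328.]
choc_biscuit [321. 158.  22.  20.] 0.77 [693. -58.]
plain_biscuit [349. 162.  19.  16.] 0.59 [ 681. -155.]
cooling_stand [305. 150.  76.  49.] 0.66 [ 667. -100.]
turner [342. 224.  37.  24.] 0.81 [ 443. -155.]
turner_handle [341. 223.  32.  20.] 0.69 [ 454. -146.]
turner_neck [346. 226.  34.  24.] 0.56 [ 438. -163.]
storage_block [306. 148.  77.  52.] 0.68 [ 668. -104.]
storage_block [376. 233.  43.  18.] 0.56 [ 420. -290.]
plate [248. 215.  48.  52.
[... 272 characters left out ...]
1293 [[-0.839, 0.191, -0.51, -322.3], [-0.544, -0.336, 0.769, 1410.418], [-0.025, 0.922, 0.386, 753.5], [0.0, 0.0, 0.0, 1.0]]
choc_biscuit [374. 185.  15.   4.] 0.58 [ 509. -303.]
cooling_stand [285. 170.  72.  39.] 0.9 [ 714. -152.]
turner [368. 193.  22.  19.] 0.7 [ 443. -147.]
turner_handle [368. 194.  23.  18.] 0.64 [ 437. -143.]
turner_handle [288. 180.  69.  28.] 0.64 [ 685. -115.]
turner_handle [360. 158.   8.  19.] 0.49 [ 692. -488.]
turner_neck [367. 192.  27.  20.] 0.59 [ 437. -149.]
storage_block [384. 179.  27.  22.] 0.62 [ 436. -304.]
plate [313. 222.  47.  21.] 0.84 [453. 156.]
plate [361. 156.   8.  22.] 0.4 [ 693. -497.]
stand_grid_front [288. 180.  66.  30.] 0.89 [683. -99.]
```

```bash
python3 - <<'E'
from h import *
im=optics.get_image('top');save(im,'top2.png',(215,125,445,275),3.4)
im=optics.get_image('side');save(im,'side2.png',(270,130,430,250),4.9)
E
```

```text
(no output)
```

View pics/top2.png

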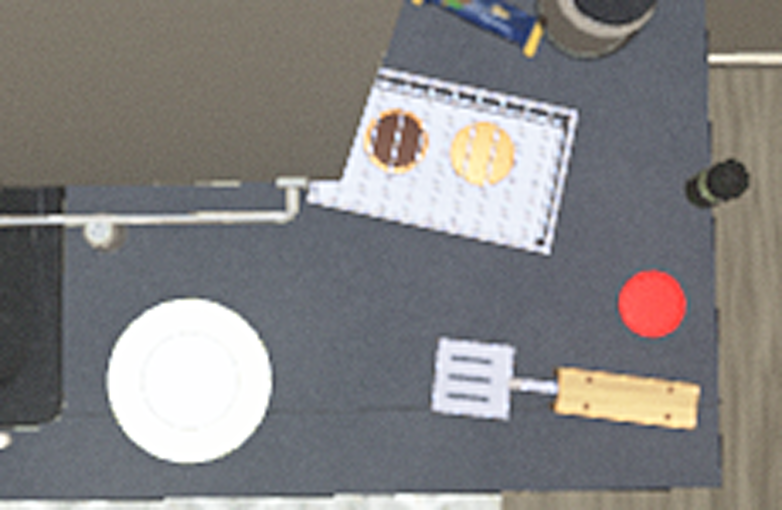

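View pics/side2.png

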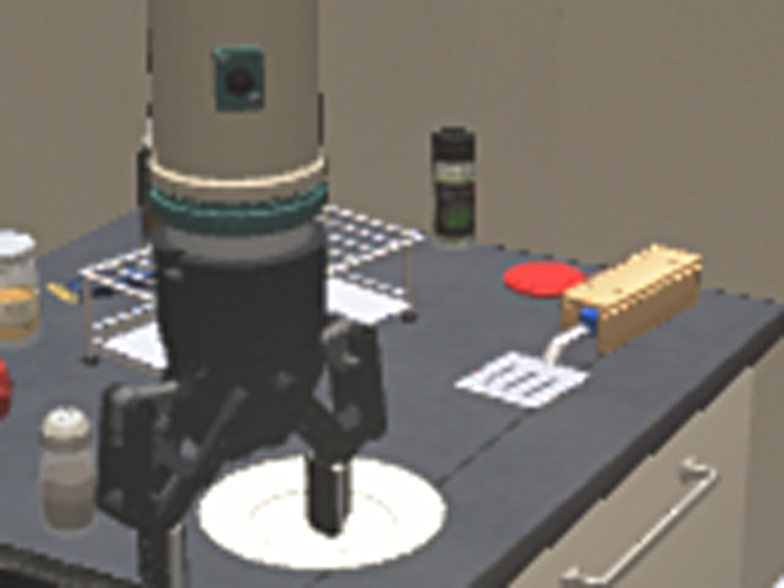

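View pics/top1.png

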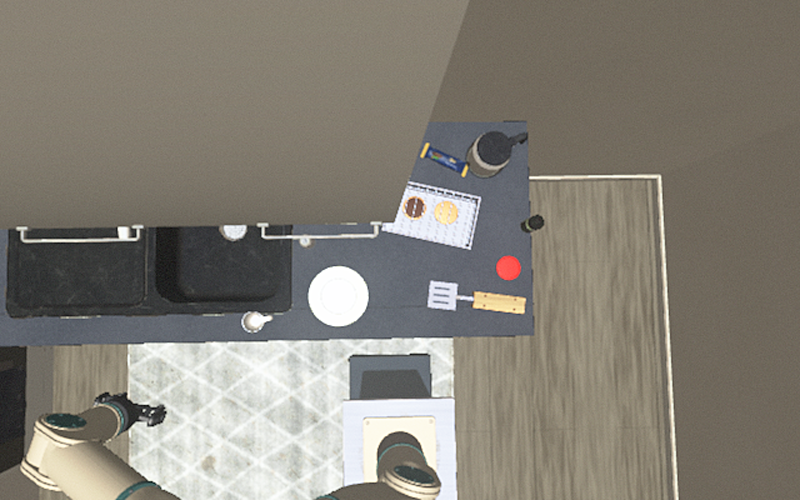

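View pics/side1.png

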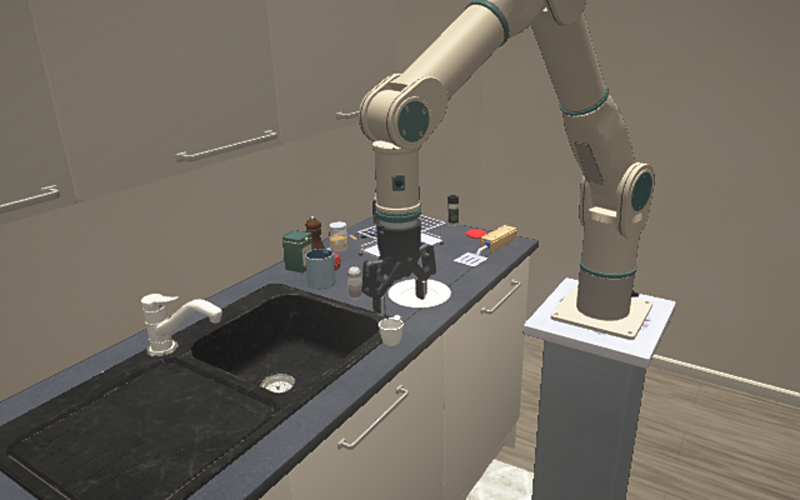

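Candidates (top picture, full-res px): dark-brown disc at (332,168) on the stand, plain disc at (358,170) on the stand, and a red disc at (407,215) on the worktop. By the description I choose the dark one at (332,168), on the stand's left. The close crop (dark brown at crop px (397,140)) confirms it. The turner's blade is at crop px (473,380), with the block to its right and the plate at (190,380).

```bash
python3 - <<'E'
from h import *
t=optics.get_image('top');s=optics.get_image('side');w=optics.get_image('wrist')
C=np.linalg.inv(w['view']);R=readout.read_state();print('wrist cam',np.round(C,3).tolist(),w['fovy'])
print('side tri');
def ray(im,uv):
    a=onz(im,uv,0);o=np.linalg.inv(im['view'])[:3,3];return o,(a-o)/np.linalg.norm(a-o)
def tri(u,v):
    o1,d1=ray(t,u);o2,d2=ray(s,v);k=np.linalg.lstsq(np.c_[d1,-d2],o2-o1,rcond=None)[0]
    a,b=o1+k[0]*d1,o2+k[1]*d2;return np.round((a+b)/2),round(np.linalg.norm(a-b))
q=1.25
for a in [(140,240),(380,228)]:
  for b in [(57,188),(275,133),(365,113)]: print(a,b,tri((a[0]/q,a[1]/q),(b[0]/q,b[1]/q)))
c=lambda x,y:(215+x/3.4,125+y/3.4); d=lambda x,y:(270+x/4.9,130+y/4.9)
for n,u,v in [('turner near tip corner',c(432,412),d(455,383)),('tip far',c(438,340),d(537,405)) ,('tipcornerB',c(432,412),d(537,405)),('tipA',c(438,340),d(455,383)),('mouth top L',c(558,367),d(562,290)),('mouth topR',c(555,412),d(600,308)),('grid fr right',c(550,253),d(422,235)),('grid fl',c(308,200),d(85,272)),('plate c',c(190,380),d(322,508))]: print(n,tri(u,v))
for n,u,z in [('choc',c(397,140),27),('plain',c(483,154),25),('grid FL',c(308,200),76),('grid FR',c(550,253),76),('grid BR',c(577,107),76),('grid BL',c(383,68),76),('plate',c(190,380),10),('blade TL',c(438,338),2),('TR',c(515,347),2),('BR',c(509,419),2),('BL',c(431,412),2),('blk mouth a',c(558,367),45),('b',c(555,414),45),('back a',c(700,381),45),('back b',c(696,430),45),('neck',c(512,383),15),('neck2',c(557,387),15),('cabcorner',c(345,180),500),('cab',c(0,185),500),('edge front',c(350,495),0)]: print(n,np.round(onz(t,u,z)))
E
```

```text
wrist cam [[0.323, -0.909, -0.264, 143.009], [0.946, 0.31, 0.091, 637.677], [-0.0, -0.279, 0.96, 373.884], [0.0, 0.0, 0.0, 1.0]] 62.74836433074947
side tri
(140, 240) (57, 188) (array([677., 741., 384.]), 367)
(140, 240) (275, 133) (array([573., 517., 502.]), 9)
(140, 240) (365, 113) (array([499., 436., 560.]), 159)
(380, 228) (57, 188) (array([783., 418., 387.]), 825)
(380, 228) (275, 133) (array([710., 161., 424.]), 321)
(380, 228) (365, 113) (array([624.,  74., 468.]), 82)
turner near tip corner (array([437., -72.,  24.]), 64)
tip far (array([ 457., -115.,  -20.]), 61)
tipcornerB (array([409., -90.,   1.]), 3)
tipA (array([485., -98.,  -0.]), 3)
mouth top L (array([ 454., -218.,   44.]), 1)
mouth topR (array([ 411., -212.,   39.]), 9)
grid fr right (array([ 573., -206.,   75.]), 7)
grid fl (array([663.,  67., 115.]), 95)
plate c (array([448., 165.,  14.]), 3)
choc [696. -57.  27.]
plain [ 680. -148.   25.]
grid FL [628.  39.  76.]
grid FR [ 570. -207.   76.]
grid BR [ 720. -239.   76.]
grid BL [763. -40.  76.]
plate [446. 165.  10.]
blade TL [486. -99.   2.]
TR [ 475. -181.    2.]
BR [ 399. -172.    2.]
BL [408. -89.   2.]
blk mouth a [ 454. -218.   45.]
b [ 406. -213.   45.]
back a [ 437. -365.   45.]
back b [ 386. -359.   45.]
neck [ 437. -174.   15.]
neck2 [ 432. -222.   15.]
cabcorner [597.  20. 500.]
cab [597. 267. 500.]
edge front [322.  -2.   0.]
```

```bash
python3 -m jog '{"claw":[1,1,1,1,1,1,1,1,1,1,1,1],"xyz":[[-0.456,-0.32,0],[-0.456,-0.32,0],[-0.456,-0.32,0],[-0.456,-0.32,0],[-0.456,-0.32,0],[-0.456,-0.32,0],[-0.456,-0.32,0],[-0.185,-0.505,0],[-0.185,-0.505,0],[-0.185,-0.505,0],[-0.185,-0.505,0],[-0.185,-0.505,0]],"twist":[[0,0,0],[0,0,0],[0,0,0],[0,0,0],[0,0,0],[0,0,0],[0,0,0],[0,0,0],[0,0,0],[0,0,0],[0,0,0],[0,0,0]]}'
python3 -m jog '{"claw":[1,1,1,1,1,1,1,1,1,1,1],"xyz":[[-0.185,-0.505,0],[-0.185,-0.505,0],[-0.185,-0.505,0],[0,0,0],[0,0,0],[0,0,0],[0,0,0],[0,0,0],[0,0,0],[0,0,0],[0,0,0]],"twist":[[0,0,0],[0,0,0],[0,0,0],[0,0,0.0543],[0,0,0.0543],[0,0,0.0543],[0,0,0.0543],[0,0,0.0543],[0,0,0.0543],[0,0,0.0543],[0,0,0.0543]]}'
cat >> h.py <<'E'
from scipy.spatial.transform import Rotation as Rt
def tool(s=None):
    s=s or readout.read_state();return np.array(s['eef_pos']),Rt.from_euler('xyz',s['tool_rot'])
def go(p,yaw=None,nose=0,note=''):
    """shift (shares, tool axes now) and twist to reach TCP p, heading yaw deg; nose=deg nose-down tilt"""
    q,R=tool();d=R.inv().apply(np.array(p)-q)/100
    print(note,'shift',np.round(d,4),'len',round(np.linalg.norm(d)*100,1))
    if yaw is not None:
        T=Rt.from_euler('xyz',[np.pi,np.radians(nose),np.radians(yaw)]);print('twist',np.round((R.inv()*T).as_rotvec()/np.pi,4))
E
python3 - <<'E'
from h import *
s=readout.read_state();print(np.round(s['eef_pos'],1),np.degrees(s['tool_rot']),np.round(s['qpos'],2))
im=optics.get_image('wrist');save(im,'w1.png',None,1.2)
for l in ['turner','turner_neck','storage_block']:
    for b in optics.boxes_of('wrist',l)[:2]: print(l,np.round(b['rect']),b['score'])
E
```

```text
clock: 2.75
eef_pos: [445.8, 29.6, 231.6]
tool_rot: [3.141, 0.001, 2.813]
force: [0.2, 0.2, 0.5]
width: 85.4
gripper_force: 0.0
clock: 4.12
eef_pos: [449.4, -130.0, 231.5]
tool_rot: [3.141, -0.0, 1.443]
force: [-0.0, -0.2, -0.4]
width: 85.2
gripper_force: 0.0
[ 449.4 -130.   231.5] [ 1.79973006e+02 -7.82934490e-03  8.26571766e+01] [-0.13  0.41  0.49  2.02 -0.27  0.78  0.39]
turner [285. 133.  68. 113.] 0.85
turner_neck [285. 132.  69. 112.] 0.75
storage_block [298. 233.  39. 120.] 0.76
```

View pics/w1.png

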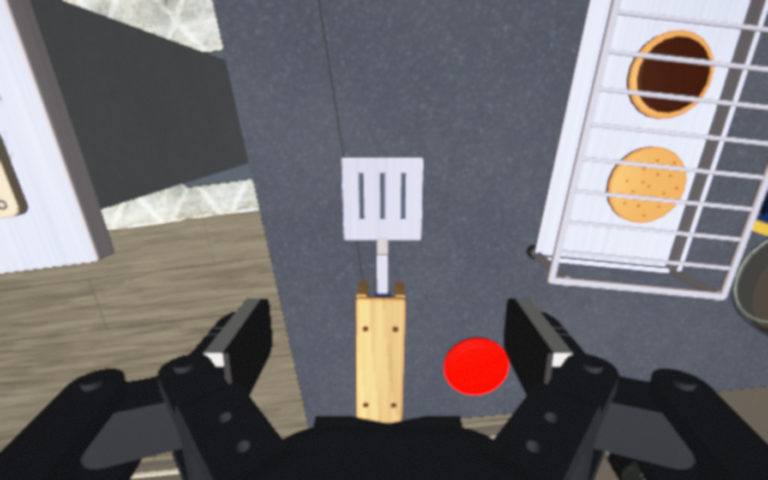

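The wrist picture shows the turner centred and aligned: blade corners (342,158)–(422,240), neck at column 382, and tunnel mouth at row 297. The choc biscuit is at (671,73), the plain one at (647,184), and the stand's front-right post foot at (533,252).

```bash
python3 - <<'E'
from h import *
im=optics.get_image('wrist')
q=1.2;P=lambda x,y,z:np.round(onz(im,(x/q,y/q),z),1)
B=[P(342,158,2),P(423,157,2),P(422.5,240,2),P(344,240,2)]
print('blade',B,np.mean(B,0));f=(B[0]+B[1])/2-(B[2]+B[3])/2;print('heading',np.degrees(np.arctan2(f[1],f[0])),np.linalg.norm(f))
print('neck',P(382,255,18),P(382,285,18),'mouth',P(357,297,45),P(405,297,45),P(380,297,15))
print('choc',P(671,73,24),'plain',P(647,184,22),'gridFR',P(549,283,76),'gridBR',P(728,297,76),'front2',P(615,13,76),'sheet front',P(540,255,14),P(586,0,14))
t=np.array(im['view']);
print(proj(im,[434,-201,15])*q)
E
```

```text
blade [array([411.7, -90. ,   2. ]), array([486.8, -98.1,   2. ]), array([ 478.6, -178.7,    2. ]), array([ 401.5, -169.5,    2. ])] [ 444.65  -134.075    2.   ]
heading 83.44386547657582 80.57693528547732
neck [ 437.8 -183.9   18. ] [ 434.  -214.8   18. ] mouth [ 411.7 -212.1   45. ] [ 455.2 -217.4   45. ] [ 430.2 -228.8   15. ]
choc [695.3 -52.1  24. ] plain [ 682.8 -143.9   22. ] gridFR [ 573.9 -204.1   76. ] gridBR [ 720.9 -234.4   76. ] front2 [619.3 -10.2  76. ] sheet front [ 589.5 -203.6   14. ] [629.1  12.6  14. ]
[380.30328971 270.78066224]
```

```bash
python3 - <<'E'
from h import *
go([437,-196.5,4],83.4)
E
```

```text
shift [-0.6763 -0.0434  2.2735] len 237.2
twist [ 0.0001 -0.     -0.0014]
```

```bash
python3 -m jog '{"claw":[1,1,1,1,1,1,1,0,0,0,0,0],"xyz":[[-0.338,-0.022,0],[-0.338,-0.022,0],[0,0,0.5],[0,0,0.5],[0,0,0.5],[0,0,0.5],[0,0,0.27],[0,0,0],[0,0,0],[0,0,0],[0,0,0],[0,0,0]],"twist":[[0,0,-0.004],[0,0,0],[0,0,0],[0,0,0],[0,0,0],[0,0,0],[0,0,0],[0,0,0],[0,0,0],[0,0,0],[0,0,0],[0,0,0]]}'
```

```text
clock: 5.88
eef_pos: [437.6, -196.7, 5.4]
tool_rot: [3.14, 0.0, 1.46]
force: [-0.8, 1.1, 7.8]
width: 7.8
gripper_force: 58.7
```

```bash
python3 -m jog '{"claw":[0,0,0,0,0,0,0,0],"xyz":[[0,0,-0.02],[0.2,0,0],[0.25,0,0],[0.25,0,0],[0.25,0,0],[0.25,0,0],[0.25,0,0],[0,0,0]],"twist":[[0,0,0],[0,0,0],[0,0,0],[0,0,0],[0,0,0],[0,0,0],[0,0,0],[0,0,0]]}'
python3 - <<'E'
from h import *
print(readout.read_state()['force'])
im=optics.get_image('top');save(im,'t3.png',(215,125,445,275),3.4)
E
```

```text
clock: 6.88
eef_pos: [453.2, -50.0, 6.3]
tool_rot: [-3.141, -0.002, 1.465]
force: [-0.7, -0.5, -1.0]
width: 7.6
gripper_force: 58.8
[-0.70247537 -0.47241061 -0.96680356]
```

View pics/t3.png

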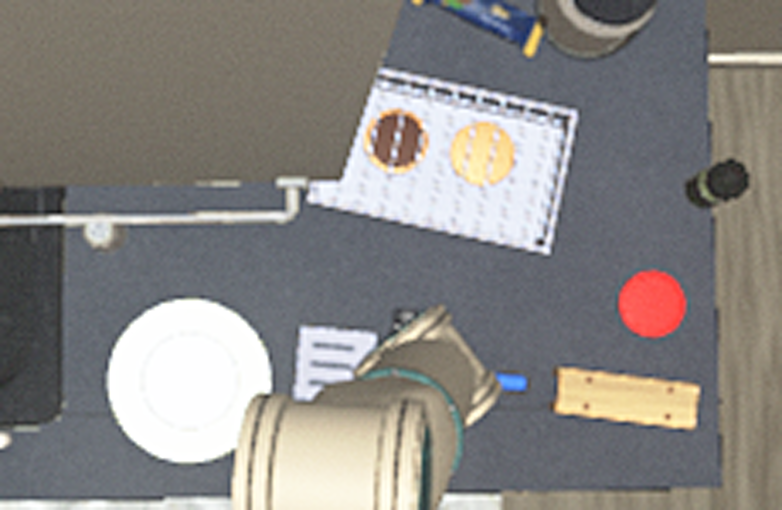

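Picture: the turner is fully out, with its blade at crop px (337,360) and its handle end at (527,382), clear of the block at (555,…). Next I lay it down and regrip it on the handle.

```bash
python3 -m jog '{"claw":[0,1,1,1,1,1,1,1,1,1,1],"xyz":[[0,0,0.025],[0,0,0],[0,0,0],[0,0,0],[0,0,-0.25],[0,0,-0.25],[-0.42,0,0],[-0.42,0,0],[0,0,0],[-0.045,0,0.25],[-0.042,0,0.245]],"twist":[[0,0,0],[0,0,0],[0,0,0],[0,0,0],[0,0,0],[0,0,0],[0,0,0],[0,0,0],[0,0.056,0],[0,0,0],[0,0,0]]}'
python3 - <<'E'
from h import *
s=readout.read_state();print(np.round(s['eef_pos'],1),s['force'],s['width'],np.round(s['qpos'],2))
im=optics.get_image('wrist');save(im,'w2.png',None,1.2)
E
```

```text
clock: 8.3
eef_pos: [443.6, -137.9, 3.0]
tool_rot: [3.141, -0.176, 1.457]
force: [0.3, 0.5, -0.5]
width: 85.7
gripper_force: 0.0
[ 443.6 -137.9    3. ] [ 0.3067463   0.51268872 -0.53604378] 85.6543467273022 [ 0.25  0.82  0.18  2.14 -0.92  0.38  1.16]
```

View pics/w2.png

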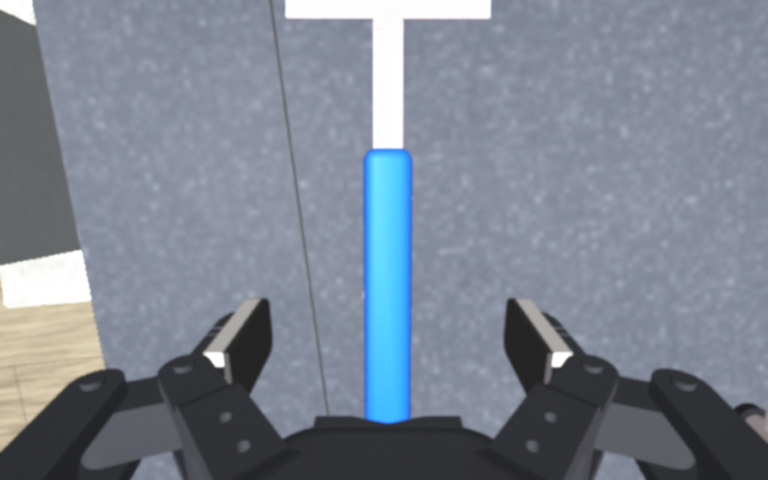

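The handle is centred between the open pads at column 388 and parallel to the tool. The blade's back edge is at row 18.

```bash
python3 - <<'E'
from h import *
im=optics.get_image('wrist');p,R=tool();h=np.array([np.cos(np.radians(83.5)),np.sin(np.radians(83.5))])
a=onz(im,(387/1.2,18/1.2),2);b=onz(im,(388/1.2,149/1.2),22);print(a,b,'back edge ahead of TCP',(a-p)[:2]@h,'handle front',(b-p)[:2]@h, 'heading',np.degrees(np.arctan2(*(a-b)[1::-1])))
E
python3 -m jog '{"claw":[0,0,0,0,0],"xyz":[[0,0,0],[0,0,0],[0,0,0],[0,0,0],[0,0,0]],"twist":[[0,0,0],[0,0,0],[0,0,0],[0,0,0],[0,0,0]]}'
```

```text
[454.40355156 -30.24719588   2.        ] [449.27192044 -79.1232387   22.        ] back edge ahead of TCP 106.58421344968728 handle front 57.44143575156643 heading 84.00631678294323
clock: 9.02
eef_pos: [444.2, -135.8, 4.2]
tool_rot: [3.141, -0.176, 1.461]
force: [-0.1, 0.3, 5.6]
width: 14.8
gripper_force: 58.7
```

```bash
python3 -m jog '{"claw":[0,0,0,0,0,0,0,0,0,0,0,0],"xyz":[[0.02,0,-0.1],[0.06,0,-0.35],[0.08,0,-0.45],[0.06,0,-0.35],[0,0,0],[0,0,0],[0,0,0],[0,0,0],[0,0,0],[0,0,0],[0,0,0],[0,0,0]],"twist":[[0,0,0],[0,0,0],[0,0,0],[0,0,0],[-0.0093,0,0.0525],[-0.0093,0,0.0525],[-0.0093,0,0.0525],[-0.0093,0,0.0525],[-0.0093,0,0.0525],[-0.0093,0,0.0525],[-0.0093,0,0.0525],[-0.0093,0,0.0525]]}'
python3 -m jog '{"claw":[0,0,0],"xyz":[[0,0,0],[0,0,0],[0,0,0]],"twist":[[-0.0093,0,0.0525],[-0.0093,0,0.0525],[0,0,0]]}'
cat >> h.py <<'E'
def goW(p,hd,down,note=''):
    """heading hd deg, 'down' deg = fingers' forward tilt; report shift in tool axes now, twist"""
    q,R=tool();d=R.inv().apply(np.array(p)-q)/100
    T=Rt.from_euler('z',hd,degrees=True)*Rt.from_euler('x',180,degrees=True)*Rt.from_euler('y',down,degrees=True)
    print(note,'shift',np.round(d,3),'twist',np.round((R.inv()*T).as_rotvec()/np.pi,4))
def show():
    s=readout.read_state();p,R=tool(s);z=R.apply([0,0,1]);x=R.apply([1,0,0])
    print('t',round(s['clock'],2),'p',np.round(p,1),'hd',round(np.degrees(np.arctan2(x[1],x[0])),1),'tilt',round(np.degrees(np.arcsin(x[2])),2),'F',np.round(s['force'],1),'T',np.round(s['torque'],2),'w',round(s['width'],1),'q',np.round(s['qpos'],2))
E
python3 - <<'E'
from h import *
show();goW([415,8,150],-12.5,10)
E
```

```text
clock: 10.52
eef_pos: [443.3, -135.7, 130.8]
tool_rot: [-3.14, -0.175, 0.115]
force: [0.8, -0.8, -1.5]
width: 14.7
gripper_force: 58.7
clock: 10.9
eef_pos: [443.5, -135.0, 130.6]
tool_rot: [-3.14, -0.175, -0.211]
force: [-0.5, -0.7, -0.6]
width: 14.8
gripper_force: 58.7
t 10.9 p [ 443.5 -135.   130.6] hd -12.1 tilt 10.01 F [-0.5 -0.7 -0.6] T [0.05 0.29 0.03] w 14.8 q [-0.19  0.57  0.62  2.29 -1.07  0.39 -0.45]
 shift [-0.536 -1.339 -0.289] twist [-0.0008 -0.      0.0023]
```

```bash
python3 -m jog '{"claw":[0,0,0,0,0,0],"xyz":[[-0.107,-0.268,-0.058],[-0.107,-0.268,-0.058],[-0.107,-0.268,-0.058],[-0.107,-0.268,-0.058],[-0.107,-0.268,-0.058],[0,0,0]],"twist":[[0,0,0],[0,0,0],[0,0,0],[0,0,0],[0,0,0],[0,0,0]]}'
python3 - <<'E'
from h import *
show();im=optics.get_image('wrist');save(im,'w3.png',None,1.2)
E
```

```text
clock: 11.65
eef_pos: [415.1, 9.4, 149.8]
tool_rot: [-3.14, -0.174, -0.207]
force: [0.3, 1.1, -1.2]
width: 15.0
gripper_force: 58.9
t 11.65 p [415.1   9.4 149.8] hd -11.9 tilt 9.95 F [ 0.3  1.1 -1.2] T [ 0.06  0.36 -0.02] w 15.0 q [-0.66  0.51  0.75  2.39 -1.02  0.36 -0.82]
```

View pics/w3.png

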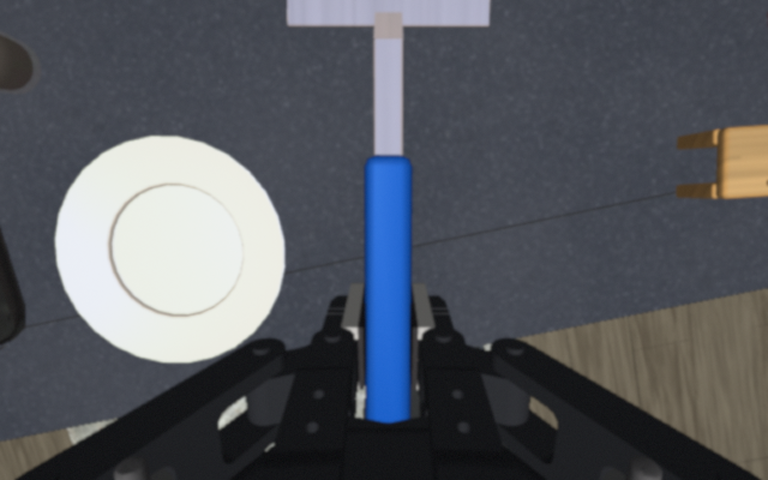

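The wrist picture shows the turner held straight in the pads (blade back edge at row 25, neck column 388) and the plate centre at (170,250). Next I lower it in front of the stand.

```bash
python3 -m jog '{"claw":[0,0,0,0,0,0],"xyz":[[-0.042,0,0.236],[-0.042,0,0.236],[-0.042,0,0.236],[-0.042,0,0.236],[-0.042,0,0.236],[0,0,0]],"twist":[[-0.0006,0,0.0033],[0,0,0],[0,0,0],[0,0,0],[0,0,0],[0,0,0]]}'
python3 - <<'E'
from h import *
show()
for c in('top','side'):
    im=optics.get_image(c)
    for l in ['choc_biscuit','turner','cooling_stand']:
        for b in optics.boxes_of(c,l)[:2]: print(c,l,np.round(b['rect']),round(b['score'],2))
    cv2.imwrite('pics/raw_%s.png'%c,im['color'][:,:,::-1])
# plate from wrist w3 pose unavailable now
E
```

```text
clock: 12.45
eef_pos: [439.8, 9.8, 72.9]
tool_rot: [3.122, -0.11, -0.226]
force: [1.3, -0.7, -0.4]
width: 14.9
gripper_force: 59.8
t 12.45 p [439.8   9.8  72.9] hd -12.9 tilt 6.29 F [ 1.3 -0.7 -0.4] T [ 0.   -0.01 -0.04] w 14.9 q [-0.42  0.66  0.43  2.32 -1.1   0.23 -0.81]
top choc_biscuit [323. 155.  19.  23.] 0.55
top choc_biscuit [399. 208.  18.  14.] 0.5
top turner [312. 182.  22.  53.] 0.91
top cooling_stand [305. 150.  78.  48.] 0.58
side choc_biscuit [373. 185.  17.   4.] 0.54
side choc_biscuit [303. 196.  19.   6.] 0.39
side turner [320. 186.  49.  24.] 0.68
side cooling_stand [290. 172.  63.  44.] 0.67
```

The forward tilt hits joint limits (q6, q5) this close in. I'll back out and regrip with the tool upright and farther forward.

```bash
python3 -m jog '{"claw":[0,0,0,0],"xyz":[[0,0,0],[-0.15,0,0],[-0.15,0,0],[0,0,0]],"twist":[[0,-0.035,0],[0,0,0],[0,0,0],[0,0,0]]}'
python3 - <<'E'
from h import *
show();goW([415,9,150],-12.5,0)
E
```

```text
clock: 13.35
eef_pos: [406.1, 18.3, 73.6]
tool_rot: [3.125, 0.004, -0.227]
force: [-0.2, -0.2, -0.8]
width: 15.2
gripper_force: 59.7
t 13.35 p [406.1  18.3  73.6] hd -13.0 tilt -0.23 F [-0.2 -0.2 -0.8] T [ 0.05  0.06 -0.01] w 15.2 q [-0.52  0.69  0.59  2.31 -1.    0.42 -0.88]
 shift [ 0.104  0.083 -0.763] twist [ 0.0054  0.0013 -0.0029]
```

```bash
python3 -m jog '{"claw":[0,0,0,0,0,0,0,0,0,0,0,0],"xyz":[[0,0,-0.33],[0,0,-0.33],[0.18,0.354,0],[0.18,0.354,0],[0.18,0.354,0],[0.18,0.354,0],[0,0,0],[0,0,0],[0,0,0],[0,0,0],[0,0,0],[0,0,0]],"twist":[[0,0,0],[0,0,0],[0.0054,0,0],[0,0,0],[0,0,0],[0,0,0],[0,0,-0.0535],[0,0,-0.0535],[0,0,-0.0535],[0,0,-0.0535],[0,0,-0.0535],[0,0,-0.0535]]}'
python3 -m jog '{"claw":[0,0,0,0,0],"xyz":[[0,0,0],[0,0,0],[0,0,0],[0,0,0],[0,0,0]],"twist":[[0,0,-0.0535],[0,0,-0.0535],[0,0,-0.0535],[0,0,-0.0535],[0,0.0556,0]]}'
python3 - <<'E'
from h import *
show();goW([444,-136,5],83.5,10)
E
```

```text
clock: 14.85
eef_pos: [447.9, -135.5, 140.5]
tool_rot: [3.141, -0.0, 0.787]
force: [0.2, -0.3, -0.3]
width: 14.8
gripper_force: 59.7
clock: 15.48
eef_pos: [449.0, -129.1, 140.1]
tool_rot: [-3.14, -0.165, 1.468]
force: [0.6, -0.4, -2.5]
width: 15.0
gripper_force: 59.7
t 15.47 p [ 449.  -129.1  140.1] hd 84.1 tilt 9.47 F [ 0.6 -0.4 -2.5] T [-0.42  0.06 -0.02] w 15.0 q [ 0.25  0.54  0.12  2.08 -0.4   0.61  0.6 ]
 shift [-0.295 -0.04   1.321] twist [-0.001   0.0029  0.0033]
```

```bash
python3 -m jog '{"claw":[0,0,0,0,0,0,1,1,1,1,1,1],"xyz":[[-0.07,-0.01,0.34],[-0.07,-0.01,0.34],[-0.07,-0.01,0.34],[-0.06,-0.01,0.25],[-0.01,0,0.045],[0,0,0],[0,0,0],[0,0,0],[0,0,0],[0.044,0,-0.246],[0.044,0,-0.246],[0,0,0]],"twist":[[-0.001,0.003,0.0033],[0,0,0],[0,0,0],[0,0,0],[0,0,0],[0,0,0],[0,0,0],[0,0,0],[0,0,0],[0,0,0],[0,0,0],[0,-0.0556,0]]}'
python3 - <<'E'
from h import *
show()
im=optics.get_image('wrist')
cv2.imwrite('pics/raw_w.png',im['color'][:,:,::-1])
hsv=cv2.cvtColor(im['color'],cv2.COLOR_RGB2HSV)
m=cv2.inRange(hsv,(95,120,60),(125,255,255));c=max(cv2.findContours(m,0,1)[0],key=cv2.contourArea)
pts=c[:,0,:];p,R=tool();print(cv2.boundingRect(c))
(vx,vy,x0,y0)=cv2.fitLine(pts.astype(np.float32),cv2.DIST_L2,0,.01,.01).ravel();print('col at row',[(r,round(float(x0+(r-y0)*vx/vy),1)) for r in(130,250)])
top=pts[pts[:,1]<pts[:,1].min()+2].mean(0);w=onz(im,top,24);x=R.apply([1,0,0]);print(top,'handle front rel TCP',(w-p)@np.array([x[0],x[1],0]))
r=np.array([onz(im,(x0+(rr-y0)*vx/vy,rr),24) for rr in(130,250)]);d=r[0]-r[1];print('handle hd',np.degrees(np.arctan2(d[1],d[0])))
goW([444,-136,5],83.5,0)
E
```

```text
clock: 16.98
eef_pos: [442.3, -148.0, 56.2]
tool_rot: [3.141, -0.007, 1.428]
force: [-0.1, 1.5, -1.4]
width: 85.1
gripper_force: 0.0
t 16.98 p [ 442.3 -148.    56.2] hd 81.8 tilt 0.4 F [-0.1  1.5 -1.4] T [ 0.08  0.   -0.02] w 85.1 q [ 0.13  0.69  0.21  2.16 -0.44  0.33  0.57]
(305, 109, 32, 190)
col at row [(130, 320.1), (250, 321.8)]
[320.   109.12] handle front rel TCP 51.338208079822515
handle hd 82.4716210413566
 shift [-0.024 -0.006  0.508] twist [-0.0005 -0.0019 -0.0008]
```

```bash
cat > m.py <<'E'
from h import *
show()
im=optics.get_image('wrist')
hsv=cv2.cvtColor(im['color'],cv2.COLOR_RGB2HSV)
m=cv2.inRange(hsv,(95,120,60),(125,255,255));c=max(cv2.findContours(m,0,1)[0],key=cv2.contourArea)
pts=c[:,0,:];p,R=tool()
(vx,vy,x0,y0)=cv2.fitLine(pts.astype(np.float32),cv2.DIST_L2,0,.01,.01).ravel()
top=pts[pts[:,1]<pts[:,1].min()+2].mean(0);w=onz(im,top,24);x=R.apply([1,0,0]);y=R.apply([0,1,0]);print(top,'handle front rel TCP',(w-p)@x, (w-p)@y)
r=np.array([onz(im,(x0+(rr-y0)*vx/vy,rr),24) for rr in(130,250)]);d=r[0]-r[1];print('handle hd',np.degrees(np.arctan2(d[1],d[0])))
E
python3 m.py
```

```text
t 17.02 p [ 444.9 -134.    55.8] hd 83.4 tilt 0.35 F [ 1.3  9.2 -1. ] T [ 0.52 -0.1   0.06] w 85.4 q [ 0.1   0.69  0.21  2.16 -0.44  0.33  0.56]
[321.5        136.16666667] handle front rel TCP 50.595928323517576 0.6392353055155695
handle hd 82.48392369687872
```

```bash
python3 -m jog '{"claw":[1,1,1,1,0,0,0,0,0],"xyz":[[0.126,0,0],[0,0,0.25],[0,0,0.2],[0,0,0.06],[0,0,0],[0,0,0],[0,0,0],[0,0,0],[0,0,0]],"twist":[[0,0,0.003],[0,0,0],[0,0,0],[0,0,0],[0,0,0],[0,0,0],[0,0,0],[0,0,0],[0,0,0]]}'
python3 m.py
```

```text
clock: 18.2
eef_pos: [443.8, -127.8, 4.4]
tool_rot: [-3.138, -0.012, 1.433]
force: [-1.8, -0.5, 6.5]
width: 14.7
gripper_force: 59.1
t 18.2 p [ 443.8 -127.8    4.4] hd 82.1 tilt 0.69 F [-1.8 -0.5  6.5] T [-0.    0.11  0.07] w 14.7 q [ 0.09  0.8   0.21  2.18 -0.76  0.23  0.84]
[322.5        163.85294118] handle front rel TCP 46.68333945251756 0.18783957861927114
handle hd 82.25435462757531
```

```bash
cat > plan.py <<'E'
from h import *
O=np.array([677,-101.]);YAW=-12.5;L=136
c,s_=np.cos(np.radians(YAW)),np.sin(np.radians(YAW));S=np.array([[c,-s_],[s_,c]])
def tcp(ox,oy,hd,bz,tilt=0.5):
    """blade-centre (stand xy), heading world deg, blade underside z -> TCP pose"""
    o=O+S@[ox,oy];h=np.radians(hd);p=o-L*np.array([np.cos(h),np.sin(h)])
    return np.r_[p,bz+4.4],Rt.from_euler('z',hd,degrees=True)*Rt.from_euler('x',180,degrees=True)*Rt.from_euler('y',tilt,degrees=True)
def blade():
    p,R=tool();x=R.apply([1,0,0]);o=p[:2]+L*x[:2];return np.round(S.T@(o-O),1)
def rows(wps):
    p,R=tool()
    for w in wps:
        q,T=tcp(*w);n=w_n(p,q,R,T)
        print(np.round(q,1),'shift',np.round(R.inv().apply(q-p)/100,3).tolist(),'twist',np.round((R.inv()*T).as_rotvec()/np.pi,4).tolist());p,R=q,T
def w_n(*a): return 0
E
python3 -m jog '{"claw":[0,0,0,0],"xyz":[[0,0,-0.1],[0,0,-0.5],[0,0,-0.5],[0,0,0]],"twist":[[0,0,0],[0,0,0],[0,0,0],[0,0,0]]}'
python3 - <<'E'
from plan import *
show()
rows([(-130,50,82,110),(-130,50,82,32),(-112,50,58,32),(-104,50,33,32),(-94,50,8,32),(-82,50,-12.5,32)])
E
```

```text
clock: 18.75
eef_pos: [446.0, -129.6, 117.1]
tool_rot: [3.14, -0.011, 1.433]
force: [0.1, -0.6, -1.4]
width: 15.1
gripper_force: 58.9
t 18.75 p [ 446.  -129.6  117.1] hd 82.1 tilt 0.64 F [ 0.1 -0.6 -1.4] T [-0.09  0.01 -0.09] w 15.1 q [-0.11  0.61  0.5   2.14 -0.6   0.53  0.71]
[ 542.  -158.7  114.4] shift [-0.157, 0.991, 0.027] twist [0.0006, -0.0008, 0.0006]
[ 542.  -158.7   36.4] shift [-0.007, -0.0, 0.78] twist [0.0, 0.0, 0.0]
[ 506.4 -143.3   36.4] shift [0.103, -0.374, 0.001] twist [-0.0012, -0.0, 0.1333]
[ 472.2 -103.7   36.4] shift [0.154, -0.499, 0.001] twist [-0.0012, -0.0, 0.1389]
[461.4 -50.8  36.4] shift [0.198, -0.503, 0.002] twist [-0.0012, -0.0, 0.1389]
[475.   -5.   36.4] shift [0.199, -0.434, 0.002] twist [-0.001, -0.0, 0.1139]
```

```bash
python3 -m jog '{"claw":[0,0,0,0,0,0,0],"xyz":[[-0.05,0.33,0],[-0.05,0.33,0],[-0.05,0.33,0],[0,0,0.3],[0,0,0.3],[0,0,0.2],[0,0,0]],"twist":[[0,0,0],[0,0,0],[0,0,0],[0,0,0],[0,0,0],[0,0,0],[0,0,0]]}'
python3 - <<'E'
from plan import *
show();print(blade())
k=np.linspace(0,1,13)[1:]
rows([(np.interp(t,[0,.25,.5,.8,1],[-130,-112,-104,-94,-82]),50,82-94.5*t,32) for t in k])
E
```

```text
clock: 19.62
eef_pos: [537.7, -155.6, 31.1]
tool_rot: [-3.132, -0.013, 1.432]
force: [0.2, 0.3, -1.1]
width: 14.8
gripper_force: 58.8
t 19.62 p [ 537.7 -155.6   31.1] hd 82.1 tilt 0.76 F [ 0.2  0.3 -1.1] T [-0.12 -0.01 -0.02] w 14.8 q [-0.02  0.85  0.42  1.91 -0.66  0.54  0.72]
[-135.    52.1]
[ 529.6 -156.2   36.4] shift [-0.016, -0.08, -0.052] twist [-0.0036, -0.0012, 0.0441]
[ 517.8 -151.1   36.4] shift [0.016, -0.126, 0.0] twist [-0.0004, -0.0, 0.0437]
[ 507.2 -143.7   36.4] shift [0.025, -0.127, 0.0] twist [-0.0004, -0.0, 0.0437]
[ 494.6 -133.5   36.4] shift [0.022, -0.161, 0.0] twist [-0.0004, -0.0, 0.0437]
[ 483.6 -121.2   36.4] shift [0.025, -0.163, 0.0] twist [-0.0004, -0.0, 0.0437]
[ 474.5 -107.2   36.4] shift [0.028, -0.164, 0.0] twist [-0.0004, -0.0, 0.0437]
[467.7 -91.8  36.4] shift [0.032, -0.166, 0.0] twist [-0.0004, -0.0, 0.0437]
[463.1 -75.2  36.4] shift [0.034, -0.169, 0.0] twist [-0.0004, -0.0, 0.0437]
[461.  -57.7  36.4] shift [0.037, -0.172, 0.0] twist [-0.0004, -0.0, 0.0437]
[462.2 -40.   36.4] shift [0.046, -0.172, 0.0] twist [-0.0004, -0.0, 0.0437]
[467.3 -22.4  36.4] shift [0.061, -0.173, 0.001] twist [-0.0004, -0.0, 0.0437]
[475.   -5.   36.4] shift [0.062, -0.179, 0.001] twist [-0.0004, -0.0, 0.0437]
```

```bash
python3 -m jog '{"claw":[0,0,0,0,0,0],"xyz":[[-0.016,-0.08,-0.05],[0.016,-0.126,0],[0.025,-0.127,0],[0.022,-0.161,0],[0.025,-0.163,0],[0.028,-0.164,0]],"twist":[[-0.0036,-0.0012,0.044],[0,0,0.0437],[0,0,0.0437],[0,0,0.0437],[0,0,0.0437],[0,0,0.0437]]}'
python3 -c "
from plan import *
show();print(blade())"
python3 -m jog '{"claw":[0,0,0,0,0,0,0],"xyz":[[0.032,-0.166,0],[0.034,-0.169,0],[0.037,-0.172,0],[0.046,-0.172,0],[0.061,-0.173,0],[0.062,-0.179,0],[0,0,0]],"twist":[[0,0,0.0437],[0,0,0.0437],[0,0,0.0437],[0,0,0.0437],[0,0,0.0437],[0,0,0.0437],[0,0,0]]}'
python3 - <<'E'
from plan import *
show();print(blade())
for c in('top','side'):
    im=optics.get_image(c);cv2.imwrite('pics/raw2_%s.png'%c,im['color'][:,:,::-1])
    for l in ['choc_biscuit','turner']:
        for b in optics.boxes_of(c,l)[:2]: print(c,l,np.round(b['rect']),round(b['score'],2))
rows([(-82,50,-12.5,20),(-35,50,-12.5,16,-1),(15,50,-12.5,16,-1)])
E
```

```text
clock: 20.38
eef_pos: [476.5, -107.6, 38.9]
tool_rot: [-3.14, -0.011, 0.603]
force: [-0.3, -0.8, -0.7]
width: 15.0
gripper_force: 58.9
t 20.38 p [ 476.5 -107.6   38.9] hd 34.6 tilt 0.62 F [-0.3 -0.8 -0.7] T [-0.05  0.02  0.06] w 15.0 q [-0.19  0.81  0.56  2.12 -0.99  0.49  0.18]
[-101.7   49.7]
clock: 21.25
eef_pos: [477.5, -4.1, 39.2]
tool_rot: [-3.132, -0.006, -0.211]
force: [0.3, -0.9, -1.1]
width: 15.0
gripper_force: 58.9
t 21.25 p [477.5  -4.1  39.2] hd -12.1 tilt 0.37 F [ 0.3 -0.9 -1.1] T [-0.03  0.1  -0.05] w 15.0 q [-0.44  0.82  0.61  2.15 -1.08  0.51 -0.76]
[-79.8  52.4]
top choc_biscuit [322. 157.  19.  20.] 0.55
top choc_biscuit [398. 205.  18.  20.] 0.55
top turner [311. 178.  25.  35.] 0.82
top turner [304. 149.  79.  51.] 0.27
side choc_biscuit [372. 184.  20.   6.] 0.6
side turner [315. 196.  51.  18.] 0.71
[475.   -5.   24.4] shift [-0.02, -0.012, 0.146] twist [-0.0025, 0.0009, 0.0005]
[520.9 -15.2  20.4] shift [0.47, -0.0, 0.044] twist [0.0, -0.0083, -0.0]
[569.7 -26.   20.4] shift [0.5, -0.0, -0.009] twist [0.0, 0.0, 0.0]
```

```bash
python3 - <<'E'
import cv2,numpy as np
t=cv2.imread('pics/raw2_top.png')[140:220,290:390];s=cv2.imread('pics/raw2_side.png')[160:240,280:380]
cv2.imwrite('pics/c4.png',np.vstack([cv2.resize(t,(370,296),interpolation=2),cv2.resize(s,(370,296),interpolation=2)]))
E
```

```text
(no output)
```

View pics/c4.png

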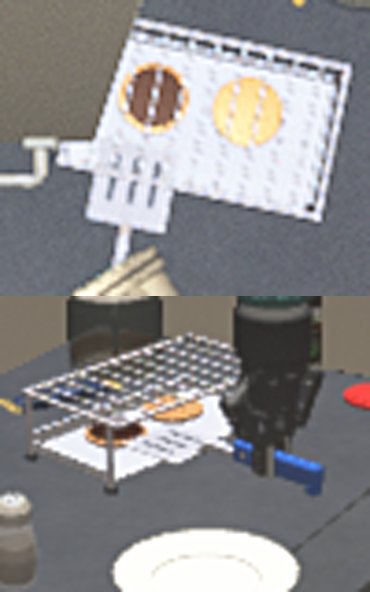

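The composite shows the blade level under the grid (slots at about (133,178) in the top half) with the biscuit straight ahead at (155,97). I'll check the sideways offset numerically.

```bash
python3 - <<'E'
from plan import *
im=optics.get_image('top');p,R=tool();x=R.apply([1,0,0]);h=x[:2];n=np.array([-h[1],h[0]])
f=lambda u:np.round((u-np.array([290,140]))*3.7,1)
o=p[:2]+L*h;z=34
for a,b in [(0,0),(40,38),(40,-38),(-40,38),(-40,-38),(-70,0)]: print(a,b,f(proj(im,np.r_[o+a*h+b*n,z+(15 if a<-40 else 0)])))
img=im['color'].astype(int);
# biscuit: dark brown pixels in region
sub=img[150:185,315:350];m=(sub[:,:,0]<130)&(sub[:,:,0]-sub[:,:,2]>20);ys,xs=np.nonzero(m);u=(xs.min()+xs.max())/2+315,(ys.min()+ys.max())/2+150
print('brown',m.sum(),u,f(np.array(u)),onz(im,u,27))
g=cv2.resize(cv2.cvtColor(im['color'],cv2.COLOR_RGB2GRAY)[140:220,290:390],(370,296),interpolation=2)
for r in (205,212,218): print(r,g[r,80:185:3].tolist())
b=onz(im,u,27)[:2]-o;print('biscuit ahead',b@h,'left',b@n)
E
```

```text
0 0 [134.7 185. ]
40 38 [104.2 136.7]
40 -38 [181.4 152.4]
-40 38 [ 87.8 217.8]
-40 -38 [165.3 233.5]
-70 0 [121.4 255.5]
brown 82 (np.float64(326.5), np.float64(163.0)) [135.   85.1] [707.4335133  -38.62390292  27.        ]
205 [109, 101, 91, 118, 183, 233, 236, 231, 230, 231, 233, 234, 232, 230, 232, 231, 220, 202, 205, 221, 233, 236, 233, 217, 139, 152, 218, 240, 232, 244, 226, 156, 94, 105, 102]
212 [108, 108, 96, 151, 216, 242, 234, 233, 231, 231, 231, 232, 229, 229, 228, 228, 229, 230, 230, 232, 232, 231, 233, 233, 236, 237, 234, 232, 234, 247, 230, 153, 83, 104, 107]
218 [105, 105, 92, 138, 208, 246, 241, 235, 235, 236, 237, 241, 244, 241, 235, 229, 227, 229, 232, 233, 231, 230, 229, 229, 232, 233, 231, 232, 238, 239, 194, 128, 96, 111, 109]
biscuit ahead 96.3276249395671 left 18.36463804103954
```

```bash
python3 -m jog '{"claw":[0,0,0,0],"xyz":[[0,0.035,0.05],[0,0,0.09],[0,0,0],[0,0,0]],"twist":[[-0.0025,-0.0078,0.002],[0,0,0],[0,0,0],[0,0,0]]}'; python3 -c "
from plan import *
show();print(blade())"
python3 -m jog '{"claw":[0,0,0,0],"xyz":[[0,0,0.01],[0,0,0],[0,0,0.01],[0,0,0]],"twist":[[0,0,0],[0,0,0],[0,0,0],[0,0,0]]}'; python3 -c "
from plan import *
show();print(blade())"
```

```text
clock: 22.1
eef_pos: [475.8, -9.4, 24.8]
tool_rot: [3.141, 0.019, -0.222]
force: [-1.1, 0.5, -0.6]
width: 14.9
gripper_force: 58.9
t 22.1 p [475.8  -9.4  24.8] hd -12.7 tilt -1.11 F [-1.1  0.5 -0.6] T [-0.03  0.05 -0.01] w 14.9 q [-0.42  0.85  0.59  2.14 -1.06  0.51 -0.79]
[-80.3  45.3]
clock: 22.6
eef_pos: [475.8, -9.2, 22.9]
tool_rot: [-3.141, 0.019, -0.222]
force: [-1.3, 0.8, 1.9]
width: 14.8
gripper_force: 59.3
t 22.6 p [475.8  -9.2  22.9] hd -12.7 tilt -1.08 F [-1.3  0.8  1.9] T [-0.01 -0.03  0.01] w 14.8 q [-0.41  0.85  0.58  2.14 -1.06  0.5  -0.79]
[-80.3  45.6]
```

```bash
python3 -m jog '{"claw":[0,0,0,0,0,0],"xyz":[[0.06,-0.03,-0.001],[0.1,0,-0.002],[0.1,0,-0.002],[0.1,0,-0.002],[0.1,0,-0.002],[0,0,0]],"twist":[[0,0,0],[0,0,0],[0,0,0],[0,0,0],[0,0,0],[0,0,0]]}'; python3 -c "
from plan import *
show();print(blade());im=optics.get_image('top')
for b in optics.boxes_of('top','choc_biscuit')[:3]: print(np.round(b['rect'],1),b['score'])"
```

```text
clock: 23.35
eef_pos: [523.2, -17.0, 22.9]
tool_rot: [3.141, 0.016, -0.222]
force: [0.9, -0.0, 0.4]
width: 14.7
gripper_force: 59.1
t 23.35 p [523.2 -17.   22.9] hd -12.7 tilt -0.93 F [ 0.9 -0.   0.4] T [-0.04 -0.46 -0.  ] w 14.7 q [-0.42  0.9   0.64  2.01 -0.99  0.6  -0.87]
[-32.3  48.2]
[398.3 207.6  18.8  15.6] 0.65
[306.4 151.8  79.5  46.7] 0.6
[324.3 152.   17.9  21.3] 0.49
```

```bash
python3 -m jog '{"claw":[0,0,0,0,0],"xyz":[[0.07,0,-0.001],[0.07,0,-0.001],[0.07,0,-0.001],[0.07,0,-0.001],[0,0,0]],"twist":[[0,0,0],[0,0,0],[0,0,0],[0,0,0],[0,0,0]]}'; python3 -c "
from plan import *
show();print(blade())"
python3 -m jog '{"claw":[0,0,0,0,0],"xyz":[[0.06,0,-0.001],[0.06,0,-0.001],[0.06,0,-0.001],[0.03,0,-0.001],[0,0,0]],"twist":[[0,0,0],[0,0,0],[0,0,0],[0,0,0],[0,0,0]]}'; python3 -c "
from plan import *
show();print(blade());im=optics.get_image('side');cv2.imwrite('pics/raw3_side.png',im['color'][:,:,::-1])
im=optics.get_image('top');cv2.imwrite('pics/raw3_top.png',im['color'][:,:,::-1])"
```

```text
clock: 24.08
eef_pos: [550.3, -23.0, 22.8]
tool_rot: [3.141, 0.016, -0.222]
force: [1.6, -0.4, 0.3]
width: 15.2
gripper_force: 59.2
t 24.07 p [550.3 -23.   22.8] hd -12.7 tilt -0.94 F [ 1.6 -0.4  0.3] T [ 0.   -0.6  -0.01] w 15.2 q [-0.41  0.93  0.66  1.94 -0.96  0.65 -0.91]
[-4.6 48.2]
clock: 24.7
eef_pos: [570.0, -27.4, 22.8]
tool_rot: [3.142, 0.018, -0.222]
force: [-0.2, 0.2, 1.7]
width: 15.0
gripper_force: 59.2
t 24.7 p [570.  -27.4  22.8] hd -12.7 tilt -1.01 F [-0.2  0.2  1.7] T [ 0.02 -0.32  0.03] w 15.0 q [-0.4   0.95  0.68  1.88 -0.94  0.69 -0.94]
[15.6 48.1]
```

```bash
python3 -m jog '{"claw":[0,0,0,0,0,0],"xyz":[[0,0,-0.01],[0,0,-0.02],[0,0,-0.02],[0,0,-0.02],[0,0,-0.01],[0,0,0]],"twist":[[0,0.005,0],[0,0.005,0],[0,0.005,0],[0,0.005,0],[0,0,0],[0,0,0]]}'; cat > track.py <<'E'
from plan import *
show();print(blade())
im=optics.get_image('top');a=im['color'].astype(int)
o=O+S@blade();c=proj(im,np.r_[o,40]);u0,v0=np.round(c).astype(int)
h=cv2.cvtColor(im['color'],cv2.COLOR_RGB2HSV)
m=((h[:,:,2]<125)&(h[:,:,1]>90)&((h[:,:,0]<20)|(h[:,:,0]>170)))
m2=((h[:,:,1]>90)&(h[:,:,2]>150)&(h[:,:,0]<25)&(h[:,:,0]>8))
for n,mm in(('dark',m),('tan',m2)):
    k,l,st,ce=cv2.connectedComponentsWithStats(mm.astype(np.uint8))
    for i in range(1,k):
        if st[i,4]>=12 and 250<ce[i][0]<440 and 140<ce[i][1]<280: print(n,st[i].tolist(),np.round(onz(im,ce[i],45)[:2]),np.round(S.T@(onz(im,ce[i],45)[:2]-O)))
cv2.imwrite('pics/raw_t.png',im['color'][:,:,::-1])
E
python3 track.py
```

```text
clock: 25.55
eef_pos: [569.3, -27.2, 30.9]
tool_rot: [-3.141, -0.044, -0.222]
force: [-1.1, 0.4, -2.0]
width: 14.7
gripper_force: 58.8
t 25.55 p [569.3 -27.2  30.9] hd -12.7 tilt 2.54 F [-1.1  0.4 -2. ] T [ 0.06  0.2  -0.04] w 14.7 q [-0.4   0.91  0.65  1.94 -0.99  0.6  -0.89]
[14.7 48.2]
tan [355, 161, 6, 6, 26] [ 702. -147.] [ 35. -39.]
tan [348, 162, 5, 8, 15] [ 695. -122.] [ 22. -17.]
tan [361, 163, 5, 15, 49] [ 679. -166.] [ 16. -63.]
tan [325, 164, 5, 6, 12] [691. -39.] [ 0. 64.]
tan [378, 233, 42, 18, 224] [ 427. -284.] [-205. -233.]
```

```bash
python3 -m jog '{"claw":[0,0,0,0,0,0,0,0,0,0,0,0],"xyz":[[-0.03,0,-0.002],[-0.07,0,-0.003],[-0.1,0,-0.005],[-0.1,0,-0.005],[-0.1,0,-0.005],[-0.1,0,-0.005],[-0.1,0,-0.005],[-0.1,0,-0.005],[-0.1,0,-0.005],[-0.1,0,-0.005],[-0.05,0,-0.003],[0,0,0]],"twist":[[0,0,0],[0,0,0],[0,0,0],[0,0,0],[0,0,0],[0,0,0],[0,0,0],[0,0,0],[0,0,0],[0,0,0],[0,0,0],[0,0,0]]}'; python3 track.py; python3 - <<'E'
import cv2,numpy as np
t=cv2.imread('pics/raw_t.png')[155:205,305:355]
for r in t[::4]: print(' '.join('%02x%02x%02x'%tuple(p[::-1]) for p in r[::4]))
E
```

```text
clock: 27.1
eef_pos: [476.1, -6.2, 31.4]
tool_rot: [-3.141, -0.044, -0.222]
force: [0.9, -0.0, -1.9]
width: 14.7
gripper_force: 58.8
t 27.1 p [476.1  -6.2  31.4] hd -12.7 tilt 2.51 F [ 0.9 -0.  -1.9] T [ 0.06  0.25 -0.02] w 14.7 q [-0.35  0.79  0.45  2.19 -1.06  0.34 -0.8 ]
[-80.8  48.5]
tan [355, 161, 6, 6, 28] [ 702. -146.] [ 34. -39.]
tan [359, 163, 7, 16, 46] [ 679. -166.] [ 16. -63.]
tan [319, 188, 17, 8, 29] [598. -36.] [-91.  46.]
tan [378, 233, 42, 17, 241] [ 429. -281.] [-203. -230.]
7d766d 7d776d 7a756b 7a746d 746b64 e4eaf5 ebf1fa f2f4fc f0f4fb dee1eb d7dae7 c7c6cf b9bac3
7d786e 7b7269 7f776c 787567 aaaab2 e5f0fa eceff8 d9dae5 eef1fa ebeef6 eef2fb eff4fb e8edf8
777268 777469 757165 797269 f8fcff ecedf4 ebf0f8 e1e1ed f0f2fb eef3fa e4e9f5 eae1eb faeeee
747167 756f64 7b746c 706762 edf1fa e2e7f0 eef2fb f0f4fb eaedf7 eef2fa e7f2fb ffecae f4dfca
766e65 777369 787265 a8a9af edf1fa ebeff9 dfe4ee ecf1f8 e9ecf7 ebf0f8 ebedf6 fff1b7 fbe2a7
706c62 726c63 716b66 f7fbff e7e6f0 edf2fb f1f2f8 edf0f9 e5e8f5 eaeff8 e2e8f4 eac486 fff7c1
a2a29c fcffff f4f7ff f0f4fb d5cccf a8795e cfc1c2 f8e5db ebf0f6 ecf1f9 eef2fa e0e5ef e8e3ed
c4c5cd eff4ff dad4da dfe7f8 d4d3e2 906e5d 7b5849 8a6558 e1e3f1 e4e9f4 f0f3fa e6ecf7 eaeff8
626670 636672 5f646d c9b9bc d7d7ea eaeef3 c2b3b8 9b8071 f8e7e7 e8ebf3 eff4fb e1e4f3 eef2fa
656870 686c73 676c75 e7ebfc a37d6b 977668 977365 805a51 b7b6cc cfd1e8 d8ddeb e8e4ee eff3fb
676c75 696f75 5e646b e5e4f2 dbdaeb f4ce8e f6d193 e8dee3 69676b 686c74 63666e 656774 565560
626771 676973 696866 cdd1e5 ededfa e4e7f3 e4e5f1 e4e6f3 60616b 656771 676a75 666b6f 6b6b76
64696f 696f77 6a6d75 6d6f78 5c6269 c4bcb8 53585e a9acb9 696d77 696b73 676972 696c75 6b6e76
```

```bash
python3 - <<'E'
from plan import *
k=np.linspace(0,1,13)[1:]
rows([(np.interp(t,[0,.5,.75,1],[-81,-92,-115,-145]),48.5,-12.7+94.5*t,27.5,2.5) for t in k])
E
```

```text
[471.1 -24.3  31.9] shift [-0.014, 0.187, -0.006] twist [0.0018, -0.0003, -0.0439]
[469.  -42.6  31.9] shift [-0.005, 0.184, -0.0] twist [0.0019, 0.0, -0.0437]
[469.5 -60.7  31.9] shift [-0.005, 0.181, -0.0] twist [0.0019, 0.0, -0.0437]
[472.5 -78.4  31.9] shift [-0.004, 0.179, -0.0] twist [0.0019, 0.0, -0.0437]
[477.9 -95.2  31.9] shift [-0.003, 0.177, -0.0] twist [0.0019, 0.0, -0.0437]
[ 485.7 -110.9   31.9] shift [-0.001, 0.175, -0.0] twist [0.0019, 0.0, -0.0437]
[ 489.8 -123.8   31.9] shift [-0.039, 0.13, -0.002] twist [0.0019, 0.0, -0.0437]
[ 495.8 -135.1   31.9] shift [-0.031, 0.124, -0.001] twist [0.0019, 0.0, -0.0437]
[ 503.5 -144.3   31.9] shift [-0.022, 0.118, -0.001] twist [0.0019, 0.0, -0.0437]
[ 510.3 -150.9   31.9] shift [-0.02, 0.092, -0.001] twist [0.0019, 0.0, -0.0437]
[ 518.  -155.1   31.9] shift [-0.007, 0.088, -0.0] twist [0.0019, 0.0, -0.0437]
[ 526.5 -156.9   31.9] shift [0.007, 0.087, 0.0] twist [0.0019, 0.0, -0.0437]
```

```bash
python3 -m jog '{"claw":[0,0,0,0,0,0,0],"xyz":[[-0.007,0.094,-0.003],[-0.004,0.093,-0.003],[-0.005,0.184,0],[-0.005,0.181,0],[-0.004,0.179,0],[-0.003,0.177,0],[0,0.09,0]],"twist":[[0.001,0,-0.022],[0.001,0,-0.022],[0.0019,0,-0.0437],[0.0019,0,-0.0437],[0.0019,0,-0.0437],[0.0019,0,-0.0437],[0.001,0,-0.022]]}'; python3 - <<'E'
from plan import *
show();print(blade())
k=np.linspace(5.5/12,1,8)[1:]
rows([(np.interp(t,[0,.5,.75,1],[-81,-92,-115,-145]),48.5,-12.7+94.5*t,27.5,2.5) for t in k])
E
```

```text
clock: 28.02
eef_pos: [483.5, -105.4, 31.9]
tool_rot: [3.14, -0.044, 0.536]
force: [-0.2, 0.2, -1.9]
width: 14.6
gripper_force: 58.8
t 28.02 p [ 483.5 -105.4   31.9] hd 30.7 tilt 2.54 F [-0.2  0.2 -1.9] T [-0.08  0.26 -0.03] w 14.6 q [-0.    0.76  0.27  2.13 -0.75  0.32 -0.12]
[-88.9  46.9]
[ 487.2 -116.6   31.9] shift [-0.026, 0.116, -0.001] twist [0.0024, -0.0002, -0.04]
[ 491.8 -128.    31.9] shift [-0.034, 0.118, -0.001] twist [0.0018, 0.0, -0.0406]
[ 497.9 -137.9   31.9] shift [-0.027, 0.113, -0.001] twist [0.0018, 0.0, -0.0406]
[ 504.8 -145.9   31.9] shift [-0.021, 0.104, -0.001] twist [0.0018, 0.0, -0.0406]
[ 511.3 -151.6   31.9] shift [-0.017, 0.085, -0.001] twist [0.0018, 0.0, -0.0406]
[ 518.6 -155.3   31.9] shift [-0.006, 0.082, -0.0] twist [0.0018, 0.0, -0.0406]
[ 526.5 -156.9   31.9] shift [0.006, 0.08, 0.0] twist [0.0018, 0.0, -0.0406]
```

```bash
python3 -m jog '{"claw":[0,0,0,0,0,0,0,0],"xyz":[[-0.026,0.116,0],[-0.034,0.118,0],[-0.027,0.113,0],[-0.021,0.104,0],[-0.017,0.085,0],[-0.006,0.082,0],[0.006,0.08,0],[0,0,0]],"twist":[[0.0018,0,-0.04],[0.0018,0,-0.0406],[0.0018,0,-0.0406],[0.0018,0,-0.0406],[0.0018,0,-0.0406],[0.0018,0,-0.0406],[0.0018,0,-0.0406],[0,0,0]]}'; python3 track.py; python3 - <<'E'
from plan import *
im=optics.get_image('top')
for b in optics.boxes_of('top','choc_biscuit')[:4]: r=b['rect'];u=(r[0]+r[2]/2,r[1]+r[3]/2);print(np.round(r,1),round(b['score'],2),np.round(onz(im,u,45)))
for b in optics.boxes_of('top','plate')[:2]: r=b['rect'];u=(r[0]+r[2]/2,r[1]+r[3]/2);print(np.round(r,1),round(b['score'],2),np.round(onz(im,u,14)))
p,R=tool();print('blade world',p[:2]+L*R.apply([1,0,0])[:2])
E
```

```text
clock: 29.02
eef_pos: [526.8, -155.7, 31.2]
tool_rot: [3.14, -0.044, 1.425]
force: [0.0, 0.1, -1.5]
width: 14.8
gripper_force: 58.8
t 29.02 p [ 526.8 -155.7   31.2] hd 81.7 tilt 2.5 F [ 0.   0.1 -1.5] T [-0.25  0.05  0.02] w 14.8 q [ 0.18  0.79  0.14  1.94 -0.34  0.44  0.44]
[-144.7   49.6]
tan [354, 161, 7, 11, 37] [ 698. -146.] [ 30. -39.]
tan [348, 162, 5, 8, 16] [ 695. -122.] [ 22. -16.]
tan [359, 163, 7, 16, 49] [ 678. -166.] [ 15. -63.]
tan [310, 199, 19, 18, 78] [547.  -8.] [-147.   63.]
tan [406, 236, 14, 12, 67] [ 427. -336.] [-193. -283.]
tan [407, 246, 6, 4, 12] [ 400. -326.] [-222. -280.]
[312.2 198.   17.3  20.9] 0.61 [543. -14.  45.]
[404.7 207.8  10.8  11.4] 0.56 [ 521. -330.   45.]
[246.6 214.3  49.9  50.6] 0.71 [436. 162.  14.]
blade world [544.8467439  -20.43328482]
```

```bash
cat >> plan.py <<'E'
PL=np.array([444,164.])
def tipp(d,tz,hd,al,lat=0):
    h=np.radians(hd);hv=np.array([np.cos(h),np.sin(h),0]);a=np.radians(al);X=np.cos(a)*hv-[0,0,np.sin(a)];Z=np.sin(a)*hv+[0,0,np.cos(a)]
    tip=np.r_[PL,tz]+d*hv
    return tip-(L+40)*X+4.4*Z,Rt.from_euler('z',hd,degrees=True)*Rt.from_euler('x',180,degrees=True)*Rt.from_euler('y',.7-al,degrees=True)
def prows(ps):
    p,R=tool()
    for q,T in ps:
        print(np.round(q,1),'shift',np.round(R.inv().apply(q-p)/100,3).tolist(),'twist',np.round((R.inv()*T).as_rotvec()/np.pi,4).tolist());p,R=q,T
E
python3 - <<'E'
from plan import *
a=cv2.imread('pics/top1.png');im=optics.get_image('top')
for n,img,k in(('first',a,1.25),('now',im['color'],1.)):
    g=img.min(2)>205;g=g.astype(np.uint8);x0,x1,y0,y1=[int(v*k) for v in(235,305,205,275)];m=np.zeros_like(g);m[y0:y1,x0:x1]=g[y0:y1,x0:x1]
    kk,l,st,ce=cv2.connectedComponentsWithStats(m);i=1+np.argmax(st[1:,4]);r=st[i]/k;u=((r[0]+r[2]/2)-.5,(r[1]+r[3]/2)-.5);print(n,r,np.round(onz(im,u,16)))
p,R=tool();cur=p[:2]+L*R.apply([1,0,0])[:2];print(cur)
T0=81.7
# rotate to 115 about blade centre in 4 rows then translate to pre pose in 8
L_=[]
for t in(.25,.5,.75,1):
    hd=T0+(115-T0)*t;h=np.radians(hd);q=np.r_[cur-L*np.array([np.cos(h),np.sin(h)]),31+20*t]
    L_.append((q,Rt.from_euler('z',hd,degrees=True)*Rt.from_euler('x',180,degrees=True)*Rt.from_euler('y',2.5,degrees=True)))
q,T=tipp(25,50,115,-1.8);L_.append((q,T))
prows(L_)
E
```

```text
first [ 247.2  212.8   47.2   48.  2233.6] [448. 167.  16.]
now [ 247.  213.   48.   48. 1808.] [448. 166.  16.]
[544.83430875 -20.42231279]
[ 544.9 -156.4   36. ] shift [0.015, 0.197, -0.048] twist [0.0017, -0.0002, -0.0463]
[ 564.6 -155.    41. ] shift [0.016, 0.197, -0.049] twist [0.002, 0.0, -0.0462]
[ 583.9 -150.7   46. ] shift [0.016, 0.197, -0.049] twist [0.002, 0.0, -0.0462]
[ 602.3 -143.7   51. ] shift [0.016, 0.197, -0.049] twist [0.002, 0.0, -0.0462]
[507.8  27.1  48.9] shift [1.944, -0.134, 0.106] twist [0.0, 0.0, 0.0]
```

```bash
sed -i 's/PL=np.array.*/PL=np.array([448,166.])/' plan.py; python3 - <<'E'
from plan import *
p,R=tool();h=R.apply([1,0,0]);c0=p[:2]+L*h[:2];c1=np.array([482,70.]);L_=[(np.r_[p[:2]+c1-c0,51],R)]
T0=81.7
for t in np.linspace(0,1,6)[1:]:
    hd=T0+(115-T0)*t;a=np.radians(hd);L_.append((np.r_[c1-L*np.array([np.cos(a),np.sin(a)]),51],Rt.from_euler('z',hd,degrees=True)*Rt.from_euler('x',180,degrees=True)*Rt.from_euler('y',2.5,degrees=True)))
L_.append(tipp(22,50,115,-1.8));prows(L_)
E
```

```text
[462.4 -64.4  51. ] shift [0.812, -0.753, -0.162] twist [0.0, 0.0, 0.0]
[478.1 -65.9  51. ] shift [0.008, 0.158, 0.0] twist [0.0013, -0.0002, -0.037]
[493.9 -65.5  51. ] shift [0.009, 0.158, 0.0] twist [0.0016, 0.0, -0.037]
[509.5 -63.2  51. ] shift [0.009, 0.158, 0.0] twist [0.0016, 0.0, -0.037]
[524.8 -59.1  51. ] shift [0.009, 0.158, 0.0] twist [0.0016, 0.0, -0.037]
[539.5 -53.3  51. ] shift [0.009, 0.158, 0.0] twist [0.0016, 0.0, -0.037]
[513.1  26.4  48.9] shift [0.832, 0.098, 0.058] twist [0.0, 0.0, 0.0]
```

```bash
python3 -m jog '{"claw":[0,0,0,0,0,0,0,0,0,0,0,0],"xyz":[[0.057,-0.053,-0.012],[0.122,-0.113,-0.025],[0.162,-0.15,-0.032],[0.162,-0.15,-0.032],[0.162,-0.15,-0.032],[0.105,-0.098,-0.02],[0.042,-0.038,-0.009],[0.008,0.158,0],[0.009,0.158,0],[0.009,0.158,0],[0.009,0.158,0],[0.009,0.158,0]],"twist":[[0,0,0],[0,0,0],[0,0,0],[0,0,0],[0,0,0],[0,0,0],[0,0,0],[0.0013,0,-0.037],[0.0016,0,-0.037],[0.0016,0,-0.037],[0.0016,0,-0.037],[0.0016,0,-0.037]]}'
python3 -m jog '{"claw":[0,0,0,0,0,0,0,0],"xyz":[[0.06,0.007,0.004],[0.12,0.014,0.008],[0.16,0.019,0.011],[0.16,0.019,0.011],[0.16,0.019,0.011],[0.11,0.013,0.008],[0.06,0.007,0.004],[0,0,0]],"twist":[[0,0,0],[0,0,0],[0,0,0],[0,0,0],[0,0,0],[0,0,0],[0,0,0],[0,0,0]]}'
python3 - <<'E'
from plan import *
show();im=optics.get_image('top')
for b in optics.boxes_of('top','choc_biscuit')[:3]: r=b['rect'];u=(r[0]+r[2]/2,r[1]+r[3]/2);print(np.round(r,1),round(b['score'],2),np.round(onz(im,u,60)))
im=optics.get_image('side')
for b in optics.boxes_of('side','choc_biscuit')[:3]: r=b['rect'];u=(r[0]+r[2]/2,r[1]+r[3]/2);print(np.round(r,1),round(b['score'],2),np.round(onz(im,u,60)))
p,R=tool();print('blade',p[:2]+L*R.apply([1,0,0])[:2])
prows([tipp(22,26,115,0),tipp(24,12,115,6),tipp(26,7.5,115,12),tipp(27,7,115,18),tipp(27,7,115,24),tipp(27,7,115,30),tipp(10,8,115,30),tipp(-20,9,115,30),tipp(-60,12,115,30)])
E
```

```text
clock: 30.78
eef_pos: [540.9, -54.0, 51.2]
tool_rot: [3.14, -0.043, 2.011]
force: [-0.4, 0.3, -1.6]
width: 15.1
gripper_force: 58.8
clock: 31.78
eef_pos: [513.6, 26.5, 49.2]
tool_rot: [3.14, -0.044, 2.009]
force: [0.9, -0.3, -2.5]
width: 15.0
gripper_force: 58.8
t 31.77 p [513.6  26.5  49.2] hd 115.1 tilt 2.5 F [ 0.9 -0.3 -2.5] T [-0.21 -0.13 -0.05] w 15.0 q [-0.11  0.73  0.05  2.02 -0.19  0.41  0.54]
[261.5 224.7  20.9  20.8] 0.66 [453. 158.  60.]
[273.2 221.8  31.5  20.9] 0.6 [462.  99.  60.]
[396.5 206.4  20.7  15.4] 0.59 [ 518. -314.   60.]
[375.3 185.2  14.8   7.9] 0.66 [ 443. -178.   60.]
[328.3 222.5  19.7   4.2] 0.6 [429. 183.  60.]
blade [456.36443496 148.49843253]
[513.1  26.4  30.4] shift [0.005, -0.003, 0.189] twist [0.0004, -0.0099, 0.0002]
[511.6  29.5  34.8] shift [0.035, -0.0, -0.043] twist [0.0, -0.0333, -0.0]
[509.4  34.4  48.4] shift [0.041, 0.0, -0.141] twist [0.0, -0.0333, -0.0]
[506.8  40.   65.6] shift [0.027, 0.0, -0.181] twist [0.0, -0.0333, -0.0]
[503.8  46.4  82.6] shift [0.016, -0.0, -0.184] twist [0.0, -0.0333, -0.0]
[500.1  54.3  98.8] shift [0.016, -0.0, -0.184] twist [0.0, -0.0333, 0.0]
[507.3  38.9  99.8] shift [-0.153, -0.0, 0.074] twist [0.0, 0.0, 0.0]
[519.9  11.7 100.8] shift [-0.267, 0.0, 0.138] twist [0.0, 0.0, 0.0]
[536.8 -24.5 103.8] shift [-0.364, 0.0, 0.17] twist [0.0, 0.0, 0.0]
```

```bash
python3 -m jog '{"claw":[0,0,0,0,0,0,0,0],"xyz":[[0.002,-0.002,0.06],[0.003,-0.001,0.08],[0,0,0.05],[0.017,0,-0.02],[0.018,0,-0.023],[0.02,0,-0.07],[0.021,0,-0.071],[0,0,0]],"twist":[[0.0004,-0.003,0],[0,-0.004,0],[0,-0.003,0],[0,-0.0167,0],[0,-0.0167,0],[0,-0.0167,0],[0,-0.0167,0],[0,0,0]]}'
python3 - <<'E'
from plan import *
show();im=optics.get_image('top')
for b in optics.boxes_of('top','choc_biscuit')[:3]: r=b['rect'];u=(r[0]+r[2]/2,r[1]+r[3]/2);print(np.round(r,1),round(b['score'],2),np.round(onz(im,u,25)))
p,R=tool();X=R*Rt.from_euler('y',-.7,degrees=True);print('tip',p+X.apply([176,0,4.4]))
prows([tipp(27,7,115,15),tipp(27,7,115,18),tipp(27,7,115,21),tipp(27,7,115,24)])
E
```

```text
clock: 32.98
eef_pos: [508.3, 37.5, 47.7]
tool_rot: [-3.141, 0.197, 2.013]
force: [0.6, 0.4, -2.1]
width: 14.8
gripper_force: 58.8
t 32.98 p [508.3  37.5  47.7] hd 115.3 tilt -11.3 F [ 0.6  0.4 -2.1] T [ 0.1   0.05 -0.  ] w 14.8 q [-0.49  0.76  0.34  2.11 -0.15  0.27  0.34]
[396.1 206.3  22.6  17.1] 0.84 [ 517. -325.   25.]
tip [436.13315671 190.63407938   6.89309013]
[508.   37.4  56.8] shift [0.002, -0.001, -0.093] twist [0.0001, -0.0167, 0.0007]
[506.8  40.   65.6] shift [0.006, 0.0, -0.092] twist [-0.0, -0.0167, -0.0]
[505.4  43.   74.2] shift [0.006, -0.0, -0.092] twist [-0.0, -0.0167, -0.0]
[503.8  46.4  82.6] shift [0.006, -0.0, -0.092] twist [0.0, -0.0167, -0.0]
```

```bash
python3 -m jog '{"claw":[0,0,0,0,0],"xyz":[[0.002,0,-0.092],[0.006,0,-0.092],[0.006,0,-0.092],[0.006,0,-0.092],[0,0,0]],"twist":[[0,-0.0167,0],[0,-0.0167,0],[0,-0.0167,0],[0,-0.0167,0],[0,0,0]]}'
cat > st.py <<'E'
from plan import *
show();p,R=tool();X=R*Rt.from_euler('y',-.7,degrees=True);t=p+X.apply([L+40,0,4.4]);h=R.apply([1,0,0])[:2];h/=np.linalg.norm(h);print('tip',np.round(t,1),'ahead of plate centre',(t[:2]-PL)@h)
for n in('top','side'):
    im=optics.get_image(n);cv2.imwrite('pics/raw_%s.png'%n,im['color'][:,:,::-1])
    for b in optics.boxes_of(n,'choc_biscuit')[:3]: r=b['rect'];u=(r[0]+r[2]/2,r[1]+r[3]/2);print(n,np.round(r,1),round(b['score'],2),np.round(onz(im,u,20)))
E
python3 st.py
```

```text
clock: 33.7
eef_pos: [503.8, 46.9, 82.3]
tool_rot: [-3.141, 0.407, 2.011]
force: [-0.5, -0.7, -1.9]
width: 14.9
gripper_force: 58.9
t 33.7 p [503.8  46.9  82.3] hd 115.2 tilt -23.31 F [-0.5 -0.7 -1.9] T [0.4  0.13 0.05] w 14.9 q [-0.84  0.8   0.63  2.14 -0.12  0.28  0.18]
tip [436.1 190.7   6.7] ahead of plate centre 27.473788912437314
top [397.8 205.8  21.3  15.1] 0.6 [ 522. -331.   20.]
side [324.9 226.1  22.8  17.3] 0.59 [437. 183.  20.]
side [376.3 185.1  10.7   2. ] 0.54 [ 506. -299.   20.]
```

```bash
python3 - <<'E'
from plan import *
im=optics.get_image('side');p,R=tool();X=R*Rt.from_euler('y',-.7,degrees=True)
C=lambda s:p+X.apply([L+40-s,0,4.4-2-6.5])
for s in(31,20,10,0,-10): print(s,np.round(C(s)),np.round(proj(im,C(s)),1))
h=cv2.cvtColor(im['color'],cv2.COLOR_RGB2HSV)[205:255,300:370];
for n,m in(('dark',(h[:,:,2]<130)&(h[:,:,1]>90)&((h[:,:,0]<20)|(h[:,:,0]>170))),('tan',(h[:,:,1]>80)&(h[:,:,2]>=130)&(h[:,:,0]<28))):
    y,x=np.nonzero(m);print(n,len(x),x.min()+300,x.max()+300,y.min()+205,y.max()+205,x.mean()+300,y.mean()+205)
E
```

```text
31 [447. 167.  28.] [336.  230.2]
20 [443. 176.  23.] [335.7 232.7]
10 [439. 184.  19.] [335.4 235. ]
0 [435. 192.  15.] [335.1 237.3]
-10 [432. 201.  11.] [334.8 239.7]
dark 163 327 343 228 239 334.70552147239266 233.51533742331287
tan 83 325 344 227 242 335.09638554216866 235.8433734939759
```

The biscuit has begun to slide, and is about 12 mm behind the tip and slightly forward of the plate's centre. I'll flatten the blade a little, draw it back, then tip it fully.

```bash
python3 - <<'E'
from plan import *
prows([tipp(26,8,115,19),tipp(24,8.5,115,14),tipp(18,8.5,115,13),tipp(12,8,115,13),tipp(11,7.5,115,17),tipp(10,7,115,22),tipp(9,7,115,26),tipp(6,7.5,115,30),tipp(-6,7.5,115,30),tipp(-18,7.5,115,30),tipp(-30,8,115,30),tipp(-45,9,115,30)])
E
```

```text
[506.7  40.   69.5] shift [-0.0, 0.003, 0.145] twist [-0.0, 0.0278, -0.0002]
[509.6  33.9  55.3] shift [-0.02, -0.0, 0.155] twist [0.0, 0.0278, 0.0]
[512.4  27.8  52.4] shift [-0.059, 0.0, 0.045] twist [0.0, 0.0056, 0.0]
[515.   22.4  51.9] shift [-0.058, -0.0, 0.018] twist [0.0, 0.0, 0.0]
[513.9  24.6  63.2] shift [0.0, -0.0, -0.116] twist [-0.0, -0.0222, -0.0]
[512.   28.7  77. ] shift [0.004, 0.0, -0.145] twist [0.0, -0.0278, 0.0]
[510.2  32.5  88.1] shift [-0.0, -0.0, -0.119] twist [0.0, -0.0222, -0.0]
[509.   35.3  99.3] shift [-0.02, -0.0, -0.114] twist [0.0, -0.0222, -0.0]
[514.   24.4  99.3] shift [-0.105, -0.0, 0.059] twist [0.0, 0.0, 0.0]
[519.1  13.5  99.3] shift [-0.105, 0.0, 0.059] twist [0.0, 0.0, 0.0]
[524.2   2.7  99.8] shift [-0.107, -0.0, 0.054] twist [0.0, 0.0, 0.0]
[530.5 -10.9 100.8] shift [-0.136, 0.0, 0.065] twist [0.0, 0.0, 0.0]
```

```bash
python3 -m jog '{"claw":[0,0,0,0,0,0],"xyz":[[0,0,0.145],[-0.02,0,0.155],[-0.059,0,0.045],[-0.058,0,0.018],[0,0,-0.116],[0,0,0]],"twist":[[0,0.0278,0],[0,0.0278,0],[0,0.0056,0],[0,0,0],[0,-0.0222,0],[0,0,0]]}'
cat >> st.py <<'E'
h=cv2.cvtColor(im['color'],cv2.COLOR_RGB2HSV)[205:255,300:370];
for n,m in(('dark',(h[:,:,2]<130)&(h[:,:,1]>90)&((h[:,:,0]<20)|(h[:,:,0]>170))),('tan',(h[:,:,1]>80)&(h[:,:,2]>=130)&(h[:,:,0]<28))):
    y,x=np.nonzero(m)
    if len(x): print(n,len(x),x.min()+300,x.max()+300,y.min()+205,y.max()+205,np.round(onz(im,((x.min()+x.max())/2+300,(y.min()+y.max())/2+205),18)))
prows([tipp(10,7,115,22),tipp(9,7,115,26),tipp(6,7.5,115,30)])
E
python3 st.py
```

```text
clock: 34.7
eef_pos: [513.3, 27.4, 63.1]
tool_rot: [-3.141, 0.285, 2.013]
force: [-0.1, 0.2, -1.2]
width: 15.1
gripper_force: 58.9
t 34.7 p [513.3  27.4  63.1] hd 115.3 tilt -16.31 F [-0.1  0.2 -1.2] T [0.28 0.14 0.05] w 15.1 q [-0.6   0.76  0.46  2.12 -0.13  0.26  0.3 ]
tip [441.8 178.4   7.4] ahead of plate centre 13.841216647191423
top [397.4 206.9  20.3  15.7] 0.57 [ 517. -327.   20.]
side [326.5 228.3  22.   13.8] 0.71 [431. 183.  20.]
side [374.2 186.3  14.3   2.6] 0.47 [ 500. -283.   20.]
dark 151 327 343 227 238 [451. 167.  18.]
tan 70 325 344 227 240 [449. 174.  18.]
[512.   28.7  77. ] shift [-0.004, -0.0, -0.143] twist [0.0002, -0.0278, 0.0005]
[510.2  32.5  88.1] shift [-0.0, -0.0, -0.119] twist [0.0, -0.0222, -0.0]
[509.   35.3  99.3] shift [-0.02, -0.0, -0.114] twist [0.0, -0.0222, -0.0]
```

Now tip it fully and withdraw the blade slowly.

```bash
python3 -m jog '{"claw":[0,0,0,0,0],"xyz":[[-0.003,0,-0.143],[0,0,-0.119],[-0.02,0,-0.114],[-0.05,0,0.029],[0,0,0]],"twist":[[0,-0.0278,0],[0,-0.0222,0],[0,-0.0222,0],[0,0,0],[0,0,0]]}'
python3 st.py
```

```text
clock: 35.52
eef_pos: [511.5, 29.0, 99.2]
tool_rot: [-3.142, 0.511, 2.007]
force: [0.3, 0.0, -1.3]
width: 15.1
gripper_force: 58.9
t 35.52 p [511.5  29.   99.2] hd 115.0 tilt -29.28 F [ 0.3  0.  -1.3] T [ 0.47  0.2  -0.01] w 15.1 q [-0.93  0.84  0.76  2.15 -0.1   0.28  0.15]
tip [448.  165.2   7.4] ahead of plate centre -0.6929208241136553
top [398.7 207.9  17.2  15.8] 0.66 [ 513. -326.   20.]
side [326.3 230.4  20.2  11.9] 0.65 [430. 192.  20.]
side [376.3 186.5  12.2   2.1] 0.6 [ 496. -286.   20.]
dark 147 327 343 228 238 [449. 170.  18.]
tan 74 325 344 227 240 [449. 174.  18.]
[512.   28.7  77. ] shift [0.101, 0.003, 0.198] twist [-0.0, 0.0442, -0.0003]
[510.2  32.5  88.1] shift [-0.0, -0.0, -0.119] twist [0.0, -0.0222, -0.0]
[509.   35.3  99.3] shift [-0.02, -0.0, -0.114] twist [0.0, -0.0222, -0.0]
```

```bash
python3 -m jog '{"claw":[0,0,0,0,0,0,0],"xyz":[[-0.07,0,0.039],[-0.07,0,0.039],[-0.07,0,0.039],[-0.07,0,0.039],[-0.1,0,0.05],[-0.2,0,0.1],[0,0,0]],"twist":[[0,0,0],[0,0,0],[0,0,0],[0,0,0],[0,0,0],[0,0,0],[0,0,0]]}'
python3 st.py
```

```text
clock: 36.6
eef_pos: [539.9, -31.4, 102.0]
tool_rot: [3.14, 0.513, 2.005]
force: [1.2, -1.1, 5.4]
width: 15.2
gripper_force: 59.5
t 36.6 p [539.9 -31.4 102. ] hd 114.9 tilt -29.41 F [ 1.2 -1.1  5.4] T [0.35 0.26 0.05] w 15.2 q [-0.79  0.83  0.74  2.13 -0.08  0.23  0.25]
tip [476.9 104.8   9.9] ahead of plate centre -67.67279156169215
top [397.5 206.3  17.5  16.3] 0.69 [ 518. -323.   20.]
side [373.5 186.6  14.4   0.7] 0.58 [ 505. -288.   20.]
side [326.9 230.4  21.8  13.7] 0.51 [423. 196.  20.]
dark 68 327 343 231 237 [445. 177.  18.]
tan 51 325 344 231 240 [441. 187.  18.]
[512.   28.7  77. ] shift [0.672, -0.003, -0.101] twist [0.0005, 0.0446, 0.0005]
[510.2  32.5  88.1] shift [-0.0, -0.0, -0.119] twist [0.0, -0.0222, -0.0]
[509.   35.3  99.3] shift [-0.02, -0.0, -0.114] twist [0.0, -0.0222, -0.0]
```

```bash
python3 -m jog '{"claw":[0,0,0,0,0,0],"xyz":[[-0.05,0,-0.09],[-0.15,0,-0.26],[-0.15,0,-0.26],[-0.2,0,0.08],[-0.2,0,0.08],[0,0,0]],"twist":[[0,0,0],[0,0,0],[0,0,0],[0,0,0],[0,0,0],[0,0,0]]}'
python3 st.py; python3 - <<'E'
from plan import *
im=optics.get_image('top');g=(im['color'].min(2)>205).astype(np.uint8);m=np.zeros_like(g);m[205:275,235:305]=g[205:275,235:305]
kk,l,st,ce=cv2.connectedComponentsWithStats(m);i=1+np.argmax(st[1:,4]);r=st[i];print('plate',r,onz(im,(r[0]+r[2]/2-.5,r[1]+r[3]/2-.5),16))
t=im['color'][205:270:2,240:305:2]
cr=np.hstack([cv2.resize(im['color'][200:275,230:330],(400,300),interpolation=2)]);s=optics.get_image('side')['color'][190:265,290:390]
cv2.imwrite('pics/c5.png',np.vstack([cr,cv2.resize(s,(400,300),interpolation=2)])[:,:,::-1])
E
```

```text
clock: 37.55
eef_pos: [557.3, -69.0, 177.4]
tool_rot: [3.141, 0.512, 2.007]
force: [0.4, -0.8, -1.6]
width: 14.8
gripper_force: 58.9
t 37.55 p [557.3 -69.  177.4] hd 115.0 tilt -29.31 F [ 0.4 -0.8 -1.6] T [ 0.55  0.22 -0.02] w 14.8 q [-0.75  0.7   0.81  2.06 -0.01  0.38  0.33]
tip [493.8  67.2  85.5] ahead of plate centre -108.94736708637154
top [396.  208.5  20.9  15.1] 0.75 [ 512. -323.   20.]
side [372.8 185.8  18.6   1.9] 0.64 [ 501. -293.   20.]
side [325.2 229.4  25.   12.8] 0.55 [429. 187.  20.]
dark 60 327 343 231 237 [445. 177.  18.]
tan 51 325 344 231 240 [441. 187.  18.]
[512.   28.7  77. ] shift [1.406, 0.001, 0.35] twist [0.0001, 0.0442, 0.0011]
[510.2  32.5  88.1] shift [-0.0, -0.0, -0.119] twist [0.0, -0.0222, -0.0]
[509.   35.3  99.3] shift [-0.02, -0.0, -0.114] twist [0.0, -0.0222, -0.0]
plate [247 213  21  36 371] [469.72354151 213.69007281  16.        ]
```

View pics/c5.png

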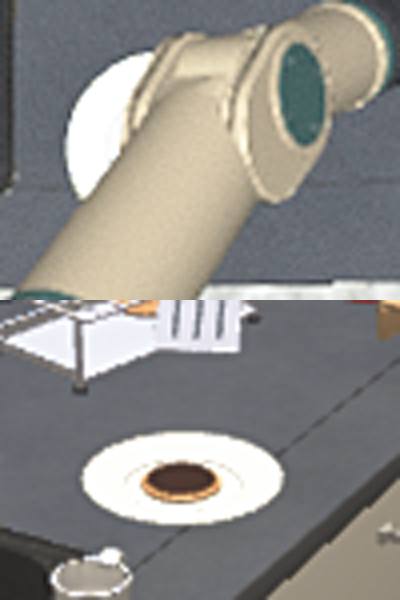

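The last picture shows the biscuit lying flat, chocolate up, in the middle of the plate (side half, (180,480)), and the plate unmoved. Now to lay down the turner.

```bash
python3 -m jog '{"claw":[0,0,0,0,0,0,0,0],"xyz":[[0,0,0],[0,0,0],[0,0,0],[0,0,0],[0,0,0],[0,0,0],[0,0,0],[0,0,0]],"twist":[[0,0.0556,0],[0,0.0556,0],[0,0.0556,0],[0,0,0.05],[0,0,0.05],[0,0,0.05],[0,0,0],[0,0,0]]}'
python3 - <<'E'
from plan import *
show()
T=Rt.from_euler('z',88,degrees=True)*Rt.from_euler('x',180,degrees=True)*Rt.from_euler('y',.7,degrees=True)
prows([(np.array([505,-145,177]),T),(np.array([505,-145,8]),T)])
E
```

```text
clock: 38.85
eef_pos: [557.3, -67.8, 176.6]
tool_rot: [-3.136, -0.01, 1.541]
force: [0.3, 0.5, -1.7]
width: 14.8
gripper_force: 58.9
t 38.85 p [557.3 -67.8 176.6] hd 88.3 tilt 0.6 F [ 0.3  0.5 -1.7] T [-0.14 -0.06  0.02] w 14.8 q [-0.2   0.61  0.43  1.83 -0.36  0.79  0.39]
[ 505 -145  177] shift [-0.787, -0.5, -0.009] twist [-0.0019, 0.0006, 0.0016]
[ 505 -145    8] shift [-0.021, -0.0, 1.69] twist [0.0, 0.0, 0.0]
```

```bash
python3 -m jog '{"claw":[0,0,0,0,0,0,0,0,0,0],"xyz":[[-0.26,-0.167,0],[-0.26,-0.167,0],[-0.26,-0.167,0],[0,0,0],[0,0,0.4],[0,0,0.4],[0,0,0.4],[0,0,0.3],[0,0,0.19],[0,0,0]],"twist":[[-0.0019,0.0006,0.0016],[0,0,0],[0,0,0],[0,0,0],[0,0,0],[0,0,0],[0,0,0],[0,0,0],[0,0,0],[0,0,0]]}'
python3 -m jog '{"claw":[0,0,0,0,0],"xyz":[[0,0,0.01],[0,0,0.01],[0,0,0.01],[0,0,0.005],[0,0,0]],"twist":[[0,0,0],[0,0,0],[0,0,0],[0,0,0],[0,0,0]]}'
python3 -c "
from plan import *
show()"
```

```text
clock: 40.1
eef_pos: [504.8, -141.1, 6.0]
tool_rot: [-3.141, -0.014, 1.534]
force: [-0.6, -0.1, -1.2]
width: 15.1
gripper_force: 59.8
clock: 40.72
eef_pos: [505.0, -142.2, 4.0]
tool_rot: [3.14, -0.013, 1.533]
force: [-1.0, 0.4, 4.4]
width: 14.6
gripper_force: 60.5
t 40.73 p [ 505.  -142.2    4. ] hd 87.8 tilt 0.72 F [-1.   0.4  4.4] T [0.04 0.15 0.06] w 14.6 q [ 0.09  0.83  0.21  2.02 -0.52  0.34  0.69]
```

Contact at level: open, rise, and check.

```bash
python3 -m jog '{"claw":[1,1,1,1,1,1,1,1,1,1],"xyz":[[0,0,0],[0,0,0],[0,0,0],[0,0,0],[0,0,-0.2],[0,0,-0.4],[0,0,-0.5],[0,0,-0.5],[0,0,0],[0,0,0]],"twist":[[0,0,0],[0,0,0],[0,0,0],[0,0,0],[0,0,0],[0,0,0],[0,0,0],[0,0,0],[0,0,0],[0,0,0]]}'
python3 - <<'E'
from plan import *
show()
for n in('top','side','wrist'):
    im=optics.get_image(n)
    for l in('turner','choc_biscuit','plate','plain_biscuit'):
        for b in optics.boxes_of(n,l)[:2]: r=b['rect'];u=(r[0]+r[2]/2,r[1]+r[3]/2);print(n,l,np.round(r),round(b['score'],2),np.round(onz(im,u,10)[:2]))
    if n=='wrist':
        hsv=cv2.cvtColor(im['color'],cv2.COLOR_RGB2HSV);m=cv2.inRange(hsv,(95,120,60),(125,255,255));c=max(cv2.findContours(m,0,1)[0],key=cv2.contourArea);print('handle px',cv2.boundingRect(c),[np.round(onz(im,(v[0],v[1]),25)[:2]) for v in (c[:,0].min(0),c[:,0].max(0))])
E
```

```text
clock: 41.98
eef_pos: [504.1, -143.7, 163.2]
tool_rot: [-3.141, -0.013, 1.533]
force: [0.6, -0.4, 0.3]
width: 85.5
gripper_force: 0.0
t 41.98 p [ 504.1 -143.7  163.2] hd 87.8 tilt 0.75 F [ 0.6 -0.4  0.3] T [-0.05 -0.02 -0.02] w 85.5 q [-0.05  0.58  0.42  1.94 -0.38  0.7   0.57]
top turner [306. 204.  49.  28.] 0.63 [509. -50.]
top choc_biscuit [261. 227.  16.  23.] 0.78 [440. 171.]
top plate [246. 213.  53.  51.] 0.67 [438. 158.]
top plain_biscuit [349. 162.  20.  17.] 0.74 [ 682. -159.]
side turner [334. 192.  38.  33.] 0.84 [510. -59.]
side turner [309. 222.  51.  25.] 0.36 [455. 164.]
side choc_biscuit [375. 185.  14.   4.] 0.57 [ 513. -312.]
side choc_biscuit [304. 252.  17.  26.] 0.57 [402. 375.]
side plate [310. 222.  51.  25.] 0.69 [449. 167.]
side plain_biscuit [324. 188.  12.   4.] 0.55 [ 683. -172.]
wrist turner [277.   0.  93. 248.] 0.82 [507. -94.]
wrist choc_biscuit [315. 314.  62.  35.] 0.87 [ 523. -310.]
wrist plain_biscuit [483. 138.  79.  81.] 0.75 [ 689. -150.]
wrist plain_biscuit [275.   3.  93. 247.] 0.63 [506. -95.]
handle px (314, 129, 20, 121) [array([499., -96.]), array([ 512., -207.])]
```

```bash
python3 -c "
from cell import order
print(order.finish_job())"
```

```text
the job is handed in; nothing more can be done
None
```

The job is handed in at about 42 s of the 69 s allowed: the chocolate biscuit lies right way up within the plate's rim, the turner lies flat on the worktop clear of the plate, and the plate and plain biscuit measure where they started; the blade tip pressed lightly on the plate's rim (about 5 N) while withdrawing.

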